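# Hold the chip box open

## Task

Clear the marker off the chip box first: stand it in the red dice cup on the lazy susan, either end down, and let go of it, leaving the cup standing. Then lift the chip box's lid to 50 degrees from closed so that the players can reach in, and finish while still holding it steady there: it falls shut if let go, so do not release it or prop it. Do not disturb the dish, the chip stack or the tile rack.

Things in the scene. Friction and masses are not known exactly. Their poses are not given: they have to be found in the camera images.
- chipbox: Green open box fixed to the table, 140 (x) by 200 (y) by 76 mm high, with a dark wooden lid; origin at the centre of its underside, z up; its -x side, with the knob, roughly faces the robot. It may stand left or right of the robot's middle line. The closed lid's flat top is 84 mm above the table.
- lid_hinge (a point): Middle of the hinge line, on the box's far (+x) edge, 80 mm above the table; the hinge axis runs along the box's y. The axes of this point turn with the lid.
- lid_knob (a point): Centre of the brass ball knob, 24 mm in diameter, on a 10 mm thick stem that sticks out level from the middle of the lid's near (-x) edge; the centre is 30 mm in front of the lid's edge and 172 mm from the hinge line. With the lid shut it is 80 mm above the table, as high as the hinge line, and on the box's -x side of it. It moves with the lid: pinched across the box's y, it pivots between the fingers as the lid rises.
- lid (a joint): Opening angle of the lid in rad: 0 shut (level), growing as the near edge rises; 50 degrees is 0.873. Lid 144 by 204 by 8 mm, about 0.25 kg, with a free hinge: it falls shut when let go.
- marker_center (a point): Centre of the marker, a flat-sided bar 135 mm long, 13 mm wide (14 mm at the cap) and 13 mm thick, white with a 40 mm blue cap, about 25 g. Its own x axis runs along its length towards the cap. It starts loose, lying flat on the lid, roughly along the box's y.
- marker: The same marker, with its origin at the middle of its underside (6.5 mm below the centre as it lies); x along its length towards the cap.
- dicecup: Red plastic dice cup, empty, loose, standing on the lazy susan's disc: round, 95 mm high, outer diameter 70 mm at the foot and 78 mm at the rim, wall 3 mm, floor 5 mm, about 0.2 kg. Origin at the centre of its underside, z up.
- dicecup_rim (a point): Centre of the dice cup's mouth, 95 mm above its underside; the mouth is 72 mm wide inside.
- susan: Lazy susan on the table: a black foot and a clear disc of 330 mm diameter whose top is 22 mm above the table, turning stiffly about its middle. Origin at the centre of its underside. The cup, dish, chip stack and tile rack stand on it, each in one of four places in any order.
- dish: Bystander: blue ceramic dish, 90 mm across, 26 mm high, loose on the lazy susan; origin at the centre of its underside.
- chipstack: Bystander: stack of plastic chips on a pin, 42 mm across, 46 mm high, loose on the lazy susan; origin at the centre of its underside.
- tilerack: Bystander: small stainless steel tile rack, 30 (x) by 100 (y) by 29 mm high, loose on the lazy susan; origin at the centre of its underside.

How it is judged:
By the outcome, as a careful person would: the job done as asked, in the order asked, and still so for the second after the job is handed in, while the arm keeps its last pose, push and grip.
It also fails if it takes over 58 s, if anything falls off the work surface, if the arm or the gripper's body presses on something with over 40 N, if the wrist force passes 120 N, or if a joint passes its speed limit or range.

## Robot

A 6-joint arm with a two-finger parallel gripper is mounted at the origin on the work surface. World frame = base frame: x ahead of the robot, y to its left, z up, the work surface at z = 0. Lengths are in m, angles in degrees, forces in N, time in s.
With the tool pointing down it reaches from about 0.375 to 0.75 m from the base axis. Payload 9 kg.
Tool frame: the origin (TCP) lies at the very end of the fingers, on their centre line; the grasp point (between the pads) lies 19 mm behind it; z points along the fingers, y is the direction in which the jaws open and shut (so a half turn about z gives the same grasp; the last joint's range is limited). The gripper opens to 85 mm and grips with 20 to 120 N. Pads are 22 mm wide; open, the fingers measure 114 mm over their backs; the gripper's body (76 mm by 85 mm) begins 54 mm behind the grasp point. The pads swing forward as they close: fully open they stand 13 mm farther back than shut.
Start: joints at [-85.067, 5.964, 5.575, 89.605, 0, 77.527], TCP at [0.179, -0.573, 0.208] pointing down, gripper open.
Joint ranges: [-171.21, 171.21], [-48.23, 106.86], [-62.78, 66.21], [-105.2, 120.99], [-86.42, 89.51], [-180, 180]. Speed limits (degrees/s): [127.2, 127.2, 147.25, 180, 180, 180].

## Interface

Orientations are given as a 3x3 rotation matrix whose columns are the frame's x, y, z axes.
In Python, from cell import robot gives the robot as it stands.
- The arm moves only by the tool jog_arm, never from a script. Its argument "steps" is a list of rows, each a list of 6 numbers: the shift along the tool's x, y, z in m, then the turn, a rotation vector about the tool's x, y, z in degrees. In form: [[tx, ty, tz, ax, ay, az], ...]. A call has 1 to 12 rows; each row is the pose to reach, as a shift and turn from the pose measured when the call began, along the tool's axes at that moment; what a row does not reach only later rows make up. A row lasts 1/8 s, in which the tool goes at most 62.5 mm and 10.7 degrees, less where a joint would pass 70% of its speed; a pose out of reach is approached as far as the arm can. A call with a gripper value outside its range is refused whole. "hand" is the opening, from -1 (shut) to 1 (fully open), set as the call begins (left out, the last holds). The fingers move at their own pace and stop on an object; the grip force is fixed at half the most. Time passes only in rows, so rows that repeat a pose let the fingers close. It gives the time, the measured TCP pose, the force and the opening at its end, in the units of the state.
- robot.read_state(): the state, without advancing time (a new reading comes with each control period).
- robot.snapshot(name): name is "side" or "top" or "wrist"; returns (picture, depth): 480x640x3 uint8, red, green, blue; 480x640 float32, m along the optical axis (not along the pixel's ray), 0 where there is no reading.
- robot.camera_model(name): a dict with "vfov" (degrees; the focal length in pixels is half the picture's height over the tangent of half this angle, whatever the lens; pixels are square), "cx", "cy" (the principal point, pixels), "dist" ([k1, k2, p1, p2, k3] as OpenCV has them; the pictures are not rectified), "position" and "attitude" of the camera in the world. Camera axes: x right, y down, z forward; pixel columns grow to the right and rows downward; lengths in m; the calibration is good to about 2 mm. A picture is of the moment at which its call begins: read the wrist's pose just before it. camera_model takes no time and is no camera call; for the wrist camera it gives the pose at the moment of the call.
- robot.job_done(): hands the job in, once; it reports no verdict.
The state is a dict: "t": time; "joint_pos": joint angles; "qd": joint speeds; "tau": joint torques, N m; "position": TCP position; "orientation": TCP orientation; "wrist_force": force on the tool from outside, world axes, zero at the start; "wrist_torque": the same for the moment, N m; "grip_width": finger opening in m.
Only numpy, scipy, OpenCV 4.12 (cv2) and the standard library are available. Lean on these libraries where they do the work, as an engineer would, in place of code of your own. Each camera call takes 0.05 s, during which the arm holds its last target.

## Working session

There is one attempt and no reset: what is moved stays moved. The work goes in short steps, Python scripts to look and compute and a tool call to move; the robot and the scene stay as the last step left them, time stands still between calls to the robot, and variables do not carry over. Pictures are saved under pics/ and viewed, and the job is handed in when it is done.

Besides the shell and the picture viewer there is one more tool, called after "Emit:" as name(argument=value, ...) on one line, values as JSON. jog_arm: Moves the arm, as the interface text tells. Its arguments: {"type":"object","properties":{"steps":{"type":"array","items":{"type":"array","items":{"type":"number"}}},"hand":{"type":"number"}},"required":["steps"]}

```bash
ls; mkdir -p pics; python3 - <<'E'
from cell import robot
import cv2
s=robot.read_state();print(s)
for n in("side","top","wrist"):
    print(n,robot.camera_model(n))
    p,d=robot.snapshot(n);cv2.imwrite(f"pics/{n}0.png",p[:,:,::-1]);
    import numpy as np;np.savez(f"{n}0.npz",p=p,d=d)
E
```

```text
pics
{'t': 0.0, 'joint_pos': array([-8.50686942e+01,  5.99755908e+00,  5.52583121e+00,  8.96060952e+01,
       -1.98487290e-03,  7.75254975e+01]), 'qd': array([ 0.08374099,  0.05881948, -0.02858981, -0.04675327,  0.0119528 ,
        0.08050761]), 'tau': array([ 7.80549726e-04, -5.56925118e+01,  5.03656197e+01,  1.67743972e-02,
       -2.81534894e-04,  1.78006610e-05]), 'position': array([ 0.1794347 , -0.57213914,  0.20742139]), 'orientation': array([[ 9.54210021e-01,  2.99137448e-01, -1.51272907e-04],
       [ 2.99137374e-01, -9.54209101e-01,  1.35026338e-03],
       [ 2.59568357e-04, -1.33368623e-03, -9.99999077e-01]]), 'wrist_force': array([-0.07614946,  0.30024741, -0.06233966]), 'wrist_torque': array([ 0.02781598, -0.04737648, -0.02680582]), 'grip_width': 0.08536471428608446}
side {'vfov': 47.4906168541779, 'cx': 316.73081175170006, 'cy': 241.05600398605227, 'dist': array([-0.15784062,  0.        ,  0.        ,  0.        ,  0.        ]), 'position': array([0.12979373, 0.58110923, 0.74551624]), 'attitude': array([[-0.81890537, -0.38870855,  0.42225544],
       [-0.57392541,  0.55705889, -0.60024579],
       [-0.00190048, -0.73388763, -0.67926823]])}
top {'vfov': 54.720570479393565, 'cx': 327.69230042752514, 'cy': 233.76732989468167, 'dist': array([-0.04059703,  0.        ,  0.        ,  0.        ,  0.        ]), 'position': array([0.44407603, 0.00546871, 0.94472716]), 'attitude': array([[ 0.02112706, -0.99585999,  0.08841117],
       [-0.99977591, -0.02092653,  0.00319448],
       [-0.00133112, -0.08845884, -0.99607894]])}
wrist {'vfov': 71.2270841737974, 'cx': 317.206601707945, 'cy': 240.02520141488907, 'dist': array([-0.02250289,  0.        ,  0.        ,  0.        ,  0.        ]), 'position': array([ 0.24728431, -0.55053613,  0.37351808]), 'attitude': array([[ 0.29939537, -0.91554844, -0.26857675],
       [-0.95412703, -0.28787991, -0.08226032],
       [-0.00200454,  0.28088469, -0.95973943]])}
```

View pics/top0.png

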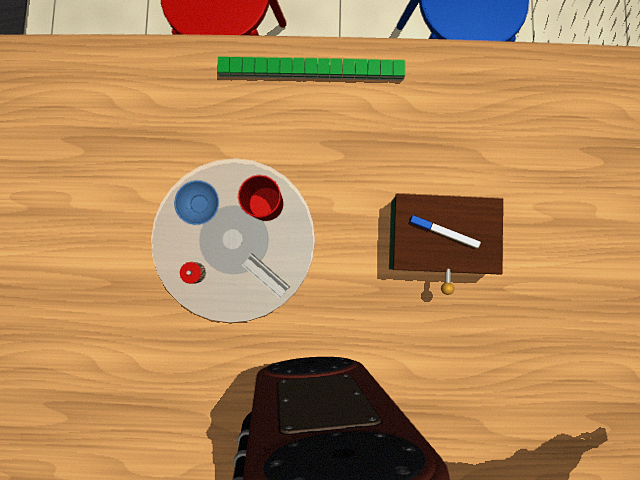

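View pics/side0.png

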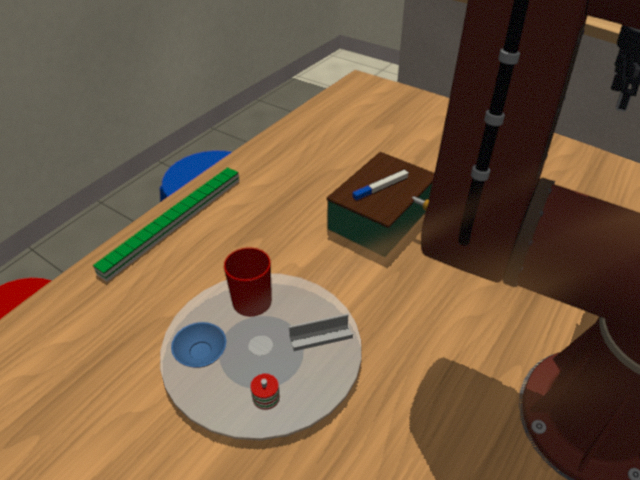

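View pics/wrist0.png

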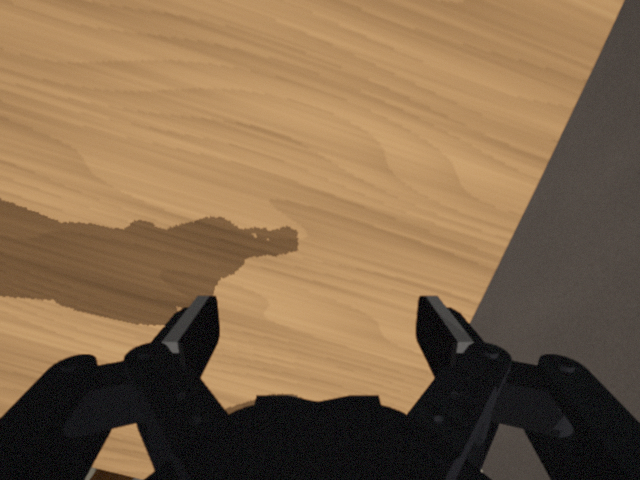

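The top view shows the box at the right (pixels 396–503 × 194–274), with the marker on it from the blue cap (411,219) to the white end (480,244) and the knob at (448,289). The susan is at the left around (233,240), with the cup at (261,198), dish (196,202), chips (192,272) and rack (266,275). The side view agrees. The wrist view shows only the table.

```bash
cat > h.py <<'E'
import numpy as np, cv2
def K(m):
    f=240/np.tan(np.radians(m["vfov"]/2)); return np.array([[f,0,m["cx"]],[0,f,m["cy"]],[0,0,1.]])
def plane(m,uv,z):
    uv=np.array(uv,float).reshape(-1,1,2)
    n=cv2.undistortPoints(uv,K(m),m["dist"]).reshape(-1,2)
    r=np.c_[n,np.ones(len(n))]@m["attitude"].T
    p=m["position"]; return p+r*((z-p[2])/r[:,2])[:,None]
def proj(m,X):
    X=np.atleast_2d(X); R=m["attitude"].T
    return cv2.projectPoints((X-m["position"])@R.T,np.zeros(3),np.zeros(3),K(m),m["dist"])[0].reshape(-1,2)
def masks(p):
    h=cv2.cvtColor(p,cv2.COLOR_RGB2HSV).astype(int); return h[...,0],h[...,1],h[...,2]
def big(mask):
    c,_=cv2.findContours(mask.astype(np.uint8),cv2.RETR_EXTERNAL,cv2.CHAIN_APPROX_NONE)
    return max(c,key=cv2.contourArea)
E
python3 - <<'E'
from cell import robot
from h import *
np.set_printoptions(precision=4,suppress=True)
for n in("top","side"):
    m=robot.camera_model(n); p=np.load(n+"0.npz")["p"];d=np.load(n+"0.npz")["d"]; H,S,V=masks(p)
    yy,xx=np.mgrid[:480,:640]
    if n=="top":
        box=(xx>385)&(xx<515)&(yy>185)&(yy<300); cupb=(xx>225)&(xx<300)&(yy>165)&(yy<230); sus=(xx<330)&(yy>140)&(yy<330)
    else:
        box=(xx>325)&(xx<440)&(yy>145)&(yy<265); cupb=(xx>215)&(xx<280)&(yy>240)&(yy<320);sus=(xx<330)&(yy>140)&(yy<330)
    white=box&(S<60)&(V>130); blue=box&(H>100)&(H<130)&(S>120)&(V>60)
    mk=big((white|blue) & (yy<265))
    r=cv2.minAreaRect(mk); bp=cv2.boxPoints(r); print(n,"marker rect",r)
    P=plane(m,np.vstack([[r[0]],bp]),0.0965);print(P[:,:2])
    print(" edges",np.linalg.norm(P[2]-P[1]),np.linalg.norm(P[3]-P[2]))
    b=big(blue).reshape(-1,2).mean(0); w=big(white&(yy<265)).reshape(-1,2).mean(0)
    print(" blue,white",plane(m,[b,w],0.0965)[:,:2], "depth z", d[int(w[1]),int(w[0])])
    red=cupb&((H<8)|(H>172))&(S>150)
    c=big(red); e=cv2.minAreaRect(c); print(" cup",e, cv2.boundingRect(c))
    kn=box&(H>10)&(H<28)&(S>150)&(yy>280 if n=="top" else xx>405)
    try:
        c=big(kn);print(" knob px",cv2.minEnclosingCircle(c),plane(m,[cv2.minEnclosingCircle(c)[0]],0.08))
    except Exception as ex:print(ex)
    if n=="top":
        lid=box&(H<16)&(S>80)&(V<110)|white|blue
        lid=cv2.morphologyEx(lid.astype(np.uint8),cv2.MORPH_OPEN,np.ones((7,7)))
        r=cv2.minAreaRect(big(lid));P=plane(m,np.vstack([[r[0]],cv2.boxPoints(r)]),0.084);print(" lid",r,P[:,:2],np.linalg.norm(P[2]-P[1]),np.linalg.norm(P[3]-P[2]))
E
```

```text
top marker rect ((444.87933349609375, 231.5517120361328), (73.34965515136719, 7.799203872680664), 21.801406860351562)
[[ 0.528  -0.2074]
 [ 0.5451 -0.1418]
 [ 0.5587 -0.1471]
 [ 0.5109 -0.2731]
 [ 0.4974 -0.2676]]
 edges 0.014556849660249819 0.13478157352314976
 blue,white [[ 0.5448 -0.1632]
 [ 0.5214 -0.2266]] depth z 0.8523297
 cup ((261.3000183105469, 196.89999389648438), (46.95742416381836, 41.59086227416992), 26.56505012512207) (238, 175, 45, 46)
 knob px ((446.46429443359375, 287.7321472167969), 7.5712890625) [[ 0.4248 -0.2145  0.08  ]]
 lid ((448.34918212890625, 233.893310546875), (109.1589126586914, 76.21365356445312), 2.544804334640503) [[ 0.525  -0.2171]
 [ 0.4565 -0.1125]
 [ 0.5993 -0.1176]
 [ 0.5948 -0.324 ]
 [ 0.4515 -0.3158]] 0.1429100873862635 0.2064358155929551
side marker rect ((380.2680969238281, 183.6031036376953), (7.8181657791137695, 58.28087615966797), 66.03751373291016)
[[ 0.5262 -0.202 ]
 [ 0.5577 -0.147 ]
 [ 0.5104 -0.2781]
 [ 0.4932 -0.2596]
 [ 0.5408 -0.1316]]
 edges 0.1394214677734546 0.025255923131590977
 blue,white [[ 0.5421 -0.1586]
 [ 0.5218 -0.2245]] depth z 1.0915633
 cup ((247.0, 281.5), (67.0, 46.0), 90.0) (224, 248, 47, 68)
 knob px ((413.75, 184.5), 23.797420501708984) [[ 0.4788 -0.2589  0.08  ]]
```

```bash
python3 - <<'E'
import cv2
a=cv2.imread("pics/top0.png")
b=cv2.resize(a[150:330,140:320],None,fx=3.3,fy=3.3,interpolation=cv2.INTER_CUBIC);cv2.imwrite("pics/topc.png",b)
E
```

```text
(no output)
```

View pics/topc.png

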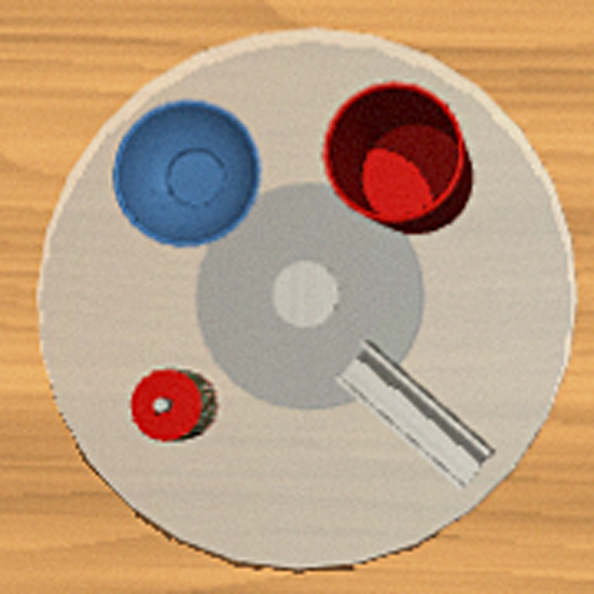

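```bash
python3 - <<'E'
from cell import robot
from h import *
np.set_printoptions(precision=4,suppress=True)
m=robot.camera_model("top");s=robot.camera_model("side")
rim=plane(m,[[259.7,196.4],[238.2,196.4],[281.2,196.4],[259.7,174.8],[259.7,218.2]],.117);print(rim, np.linalg.norm(rim[1]-rim[2]),np.linalg.norm(rim[3]-rim[4]))
print(plane(m,[[233,240]],.022))
for n,mm in(("top",m),("side",s)):
    X=[[*rim[0,:2],.117],[*rim[0,:2],.022],[.527,-.205,.0905],[.4248,-.2145,.08],[.597,-.2195,.08]]
    print(n,proj(mm,X))
# side rim ellipse: bounding x 224..271 , top y 248
p=np.load("side0.npz")["p"];cv2.imwrite("pics/sidec.png",cv2.resize(p[140:330,210:450,::-1],None,fx=3.2,fy=3.2))
E
```

```text
[[0.5827 0.1324 0.117 ]
 [0.582  0.1714 0.117 ]
 [0.5835 0.0935 0.117 ]
 [0.6224 0.1338 0.117 ]
 [0.5431 0.131  0.117 ]] 0.07786327439695034 0.07935836554698568
[[0.5095 0.1974 0.022 ]]
top [[259.7    196.4   ]
 [266.6514 204.3651]
 [442.7702 232.358 ]
 [446.4579 287.7467]
 [448.9801 196.1643]]
side [[247.9554 262.6556]
 [252.8057 300.9523]
 [380.442  185.1323]
 [427.8507 205.3736]
 [354.3492 174.0665]]
```

View pics/sidec.png

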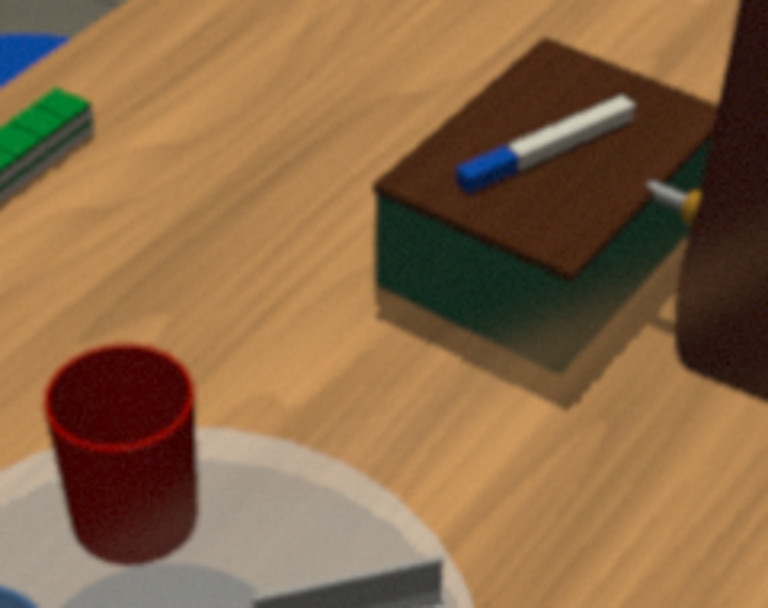

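```bash
cat >> h.py <<'E'
from scipy.spatial.transform import Rotation as Ro
def rowto(st,pos,R):
    A=st["orientation"]; t=A.T@(np.array(pos)-st["position"]); w=Ro.from_matrix(A.T@R).as_rotvec(degrees=True)
    return np.round(np.r_[t,w],4)
def Rdown(az):
    a=np.radians(az); x=np.array([np.cos(a),np.sin(a),0]); z=np.array([0,0,-1.]); return np.c_[x,np.cross(z,x),z]
E
python3 - <<'E'
from cell import robot
from h import *
np.set_printoptions(precision=4,suppress=True)
s=robot.read_state()
print(rowto(s,[.5418,-.1657,.17],Rdown(69.3)))
E
```

```text
[  0.4673  -0.2795   0.038   -0.049   -0.0391 -51.8951]
```

Emit:
jog_arm(steps=[[0.05, -0.03, 0.004, 0, 0, -6], [0.1, -0.06, 0.008, 0, 0, -12], [0.15, -0.09, 0.012, 0, 0, -17], [0.2, -0.12, 0.016, 0, 0, -23], [0.25, -0.15, 0.02, 0, 0, -28], [0.3, -0.18, 0.025, 0, 0, -34], [0.35, -0.21, 0.03, 0, 0, -40], [0.4, -0.24, 0.034, 0, 0, -45], [0.44, -0.264, 0.037, 0, 0, -49], [0.467, -0.2795, 0.038, 0, 0, -52], [0.467, -0.2795, 0.038, 0, 0, -52], [0.467, -0.2795, 0.038, 0, 0, -52]], hand=0)

```text
t: 1.65
position: [0.5411, -0.166, 0.1698]
orientation: [[0.352, 0.936, -0.001], [0.936, -0.352, 0.001], [0.001, -0.001, -1.0]]
wrist_force: [-0.1, 0.4, 1.2]
grip_width: 0.0427
```

```bash
python3 - <<'E'
from cell import robot
from h import *
np.set_printoptions(precision=4,suppress=True)
s=robot.read_state(); print(s)
m=robot.camera_model("wrist");p,d=robot.snapshot("wrist");cv2.imwrite("pics/w1.png",p[:,:,::-1]);np.savez("w1.npz",p=p,d=d)
H,S,V=masks(p)
blue=(H>100)&(H<130)&(S>120)&(V>50);c=big(blue);r=cv2.minAreaRect(c);print(r,plane(m,np.vstack([[r[0]],cv2.boxPoints(r)]),.097)[:,:2])
print(proj(m,[[.5418,-.1657,.097]]))
E
```

```text
{'t': 1.65, 'joint_pos': array([-30.3084,  -0.1533,  -4.7277,  85.4897,   0.034 ,  80.3093]), 'qd': array([-1.0496, -0.5037, -0.1764, -0.0431, -0.0087, -0.1235]), 'tau': array([  1.2057, -50.0352,  50.6038,   0.001 ,   0.0552,   0.0016]), 'position': array([ 0.5411, -0.166 ,  0.1698]), 'orientation': array([[ 0.3521,  0.936 , -0.0007],
       [ 0.936 , -0.3521,  0.0011],
       [ 0.0008, -0.001 , -1.    ]]), 'wrist_force': array([-0.0956,  0.4168,  1.2043]), 'wrist_torque': array([ 0.0329,  0.0025, -0.025 ]), 'grip_width': 0.042710970312008836}
((322.0, 235.0), (52.0, 18.0), 90.0) [[ 0.5459 -0.1614]
 [ 0.5466 -0.1409]
 [ 0.5588 -0.1455]
 [ 0.5452 -0.1829]
 [ 0.5324 -0.1782]]
[[318.8234 242.0315]]
```

View pics/w1.png

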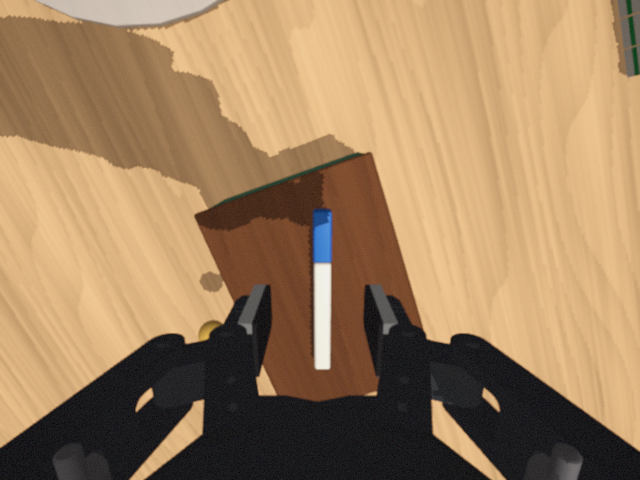

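The wrist view shows the marker lined up between the fingers, with the cap at pixels (313–331, 209–262). It is about 2.5 mm to the right of the tool's centre line, so I'll shift by that and descend.

Emit:
jog_arm(steps=[[0.0005, 0.0023, 0.03, 0, 0, 0], [0.0005, 0.0023, 0.055, 0, 0, 0], [0.0005, 0.0023, 0.072, 0, 0, 0], [0.0005, 0.0023, 0.08, 0, 0, 0], [0.0005, 0.0023, 0.083, 0, 0, 0], [0.0005, 0.0023, 0.083, 0, 0, 0]])

```text
t: 2.45
position: [0.5436, -0.1669, 0.0875]
orientation: [[0.353, 0.936, 0.0], [0.936, -0.353, 0.001], [0.001, 0.0, -1.0]]
wrist_force: [-0.3, 0.5, -0.7]
grip_width: 0.0425
```

Emit:
jog_arm(steps=[[0, 0, 0, 0, 0, 0], [0, 0, 0, 0, 0, 0], [0, 0, 0, 0, 0, 0], [0, 0, 0, 0, 0, 0], [0, 0, 0, 0, 0, 0], [0, 0, 0, 0, 0, 0]], hand=-1)

```text
t: 3.2
position: [0.5436, -0.1668, 0.0875]
orientation: [[0.353, 0.936, 0.0], [0.936, -0.353, 0.001], [0.001, 0.0, -1.0]]
wrist_force: [0.4, 0.0, -0.3]
grip_width: 0.0001
```

```bash
python3 - <<'E'
from cell import robot
from h import *
p,d=robot.snapshot("wrist");cv2.imwrite("pics/w2.png",p[:,:,::-1])
p,d=robot.snapshot("side");cv2.imwrite("pics/s2.png",cv2.resize(p[120:320,280:520,::-1],None,fx=3,fy=3))
E
```

```text
(no output)
```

View pics/w2.png

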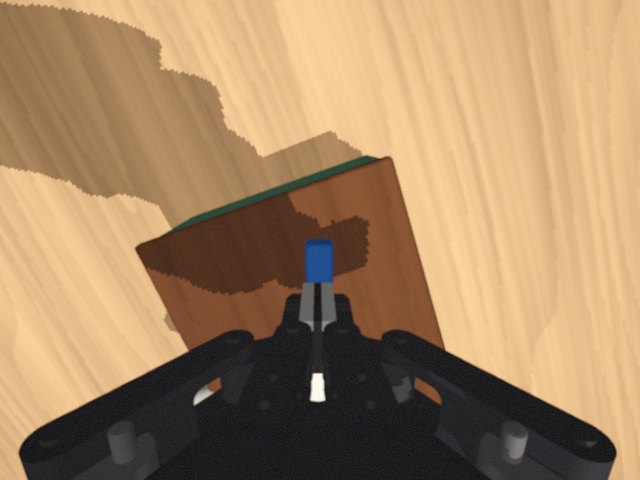

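View pics/s2.png

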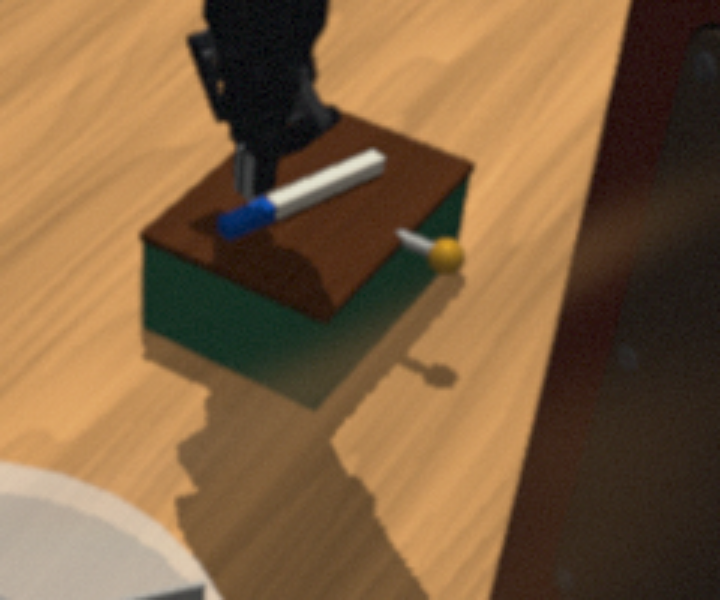

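```bash
python3 - <<'E'
from cell import robot
from h import *
np.set_printoptions(precision=4,suppress=True)
m=robot.camera_model("wrist");s=robot.read_state();p,d=robot.snapshot("wrist")
def pt(u,v):
    n=cv2.undistortPoints(np.array([[[u,v]]],float),K(m),m["dist"])[0,0];return m["position"]+m["attitude"]@(np.array([n[0],n[1],1])*d[v,u])
for q in[(318,260),(318,275),(280,200),(400,280),(308,287),(328,287),(308,300),(328,300),(308,315),(317,385)]:print(q,pt(*q),p[q[1],q[0]])
print(proj(m,[s["position"],s["position"]+[0,0,.019],[.5439,-.1666,.097]]))
mt=robot.camera_model("top");ms=robot.camera_model("side")
print(proj(ms,[s["position"]]),(proj(ms,[s["position"]])-[280,120])*3)
ds=np.load("side0.npz")["d"];print("side marker/lid depth pts")
E
```

```text
(318, 260) [ 0.5489 -0.1524  0.0961] [ 32  79 144]
(318, 275) [ 0.5461 -0.16    0.096 ] [ 27  77 141]
(280, 200) [ 0.5409 -0.1192  0.0854] [83 50 32]
(400, 280) [ 0.5852 -0.1829  0.0844] [129  78  46]
(308, 287) [ 0.5434 -0.1546  0.1197] [102  99  99]
(328, 287) [ 0.5515 -0.1579  0.1192] [102  98  99]
(308, 300) [ 0.5438 -0.1546  0.1325] [103 102  99]
(328, 300) [ 0.5511 -0.1577  0.1319] [102 100  99]
(308, 315) [ 0.5441 -0.1546  0.1447] [102  99  96]
(317, 385) [ 0.5222 -0.2218  0.0965] [253 250 237]
[[318.2479 281.6599]
 [318.3238 297.3962]
 [318.6078 288.5118]]
[[363.3106 192.9637]] [[249.9319 218.8912]]
side marker/lid depth pts
```

```bash
python3 - <<'E'
from cell import robot
from h import *
np.set_printoptions(precision=4,suppress=True)
m=robot.camera_model("wrist");s=robot.read_state();p,d=robot.snapshot("wrist")
np.savez("w3.npz",p=p,d=d)
def pt(u,v,m=m,d=d):
    n=cv2.undistortPoints(np.array([[[u,v]]],float),K(m),m["dist"])[0,0];return m["position"]+m["attitude"]@(np.array([n[0],n[1],1])*d[v,u])
T=lambda X:s["orientation"].T@(X-s["position"])
for v in range(276,300,2):
    print(v,[ (T(pt(u,v))*1000).round(1) for u in (306,312,324,330)])
cv2.imwrite("pics/w3c.png",cv2.resize(p[220:420,220:420,::-1],None,fx=3,fy=3))
E
```

```text
276 [array([ 7. , -6.2, -9. ]), array([ 7.3, -3.1, -9.8]), array([  7.6,   2.9, -10.6]), array([  7.6,   5.9, -10.6])]
278 [array([ 6. , -6.2, -9.4]), array([  6.4,  -3.1, -10.4]), array([ 5.6,  2.9, -8.3]), array([ 6.1,  5.9, -9.7])]
280 [array([ 4.1, -6.2, -7.5]), array([  5.4,  -3.1, -10.5]), array([ 5.2,  2.9, -9.9]), array([ 4.8,  6. , -9. ])]
282 [array([ 3.5, -6.2, -8.7]), array([ 3.9, -3.1, -9.5]), array([ 3.9,  2.9, -9.6]), array([  4.3,   5.9, -10.5])]
284 [array([ 10.7,  -5.5, -27.3]), array([ 11.5,  -2.8, -29.2]), array([ 11.5,   2.5, -29.2]), array([ 11.3,   5.2, -28.8])]
286 [array([ 11.2,  -5.4, -30.7]), array([ 11.5,  -2.8, -31.4]), array([ 11.6,   2.5, -31.6]), array([ 11.7,   5.1, -31.9])]
288 [array([ 11.4,  -5.3, -33.4]), array([ 11.3,  -2.7, -33.1]), array([ 10.8,   2.5, -32. ]), array([ 11.3,   5. , -33. ])]
290 [array([ 11.7,  -5.2, -35.9]), array([ 11.9,  -2.7, -36.3]), array([ 11.3,   2.4, -35. ]), array([ 11.4,   5. , -35.3])]
292 [array([ 11.4,  -5.2, -37.3]), array([ 11.6,  -2.7, -37.7]), array([ 12.2,   2.3, -39. ]), array([ 11. ,   4.9, -36.5])]
294 [array([ 11.7,  -5.1, -39.9]), array([ 11.4,  -2.6, -39.1]), array([ 11.7,   2.3, -39.9]), array([ 11.2,   4.8, -38.8])]
296 [array([ 11.4,  -5.1, -41. ]), array([ 11.7,  -2.6, -41.8]), array([ 11.3,   2.3, -40.9]), array([ 11.8,   4.7, -42. ])]
298 [array([ 11.7,  -5. , -43.5]), array([ 11.5,  -2.6, -43.1]), array([ 11.9,   2.2, -44. ]), array([ 11.5,   4.7, -43.1])]
```

View pics/w3c.png

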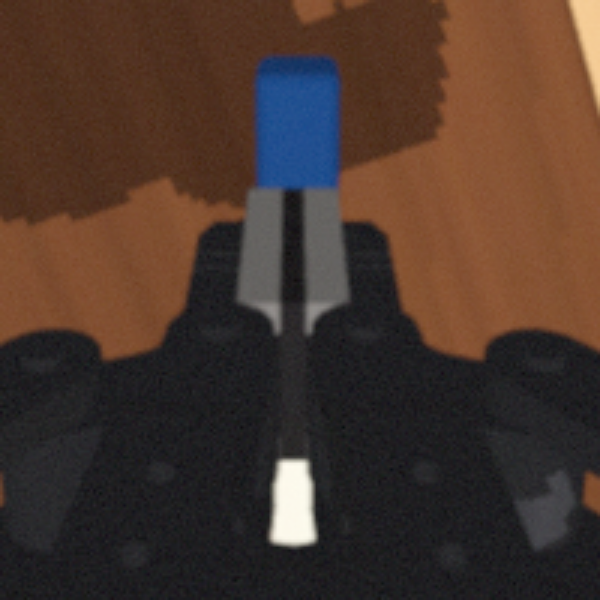

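The jaws closed on nothing. Both pictures show the shut fingertips at pixel row 283, just above the cap. Wrist-camera depth puts them about 28 mm behind the reported TCP, although the lid (84 mm) and the marker top (96 mm) measure correctly. The marker hasn't moved. I'll open, go 27 mm lower and regrip, using the measured fingertip instead of the stated one.

Emit:
jog_arm(steps=[[0, 0, 0, 0, 0, 0], [0, 0, 0, 0, 0, 0], [0, 0, 0, 0, 0, 0], [0, 0, 0, 0, 0, 0], [0, 0, 0.008, 0, 0, 0], [0, 0, 0.016, 0, 0, 0], [0, 0, 0.021, 0, 0, 0], [0, 0, 0.024, 0, 0, 0], [0, 0, 0.024, 0, 0, 0]], hand=-0.1)

```text
t: 4.53
position: [0.5435, -0.1668, 0.0632]
orientation: [[0.353, 0.936, -0.0], [0.936, -0.353, 0.001], [0.001, -0.0, -1.0]]
wrist_force: [1.2, 0.4, 0.4]
grip_width: 0.0384
```

```bash
python3 - <<'E'
from cell import robot
from h import *
np.set_printoptions(precision=4,suppress=True)
m=robot.camera_model("wrist");s=robot.read_state();p,d=robot.snapshot("wrist")
cv2.imwrite("pics/w4.png",p[:,:,::-1]);np.savez("w4.npz",p=p,d=d)
p,_=robot.snapshot("side");cv2.imwrite("pics/s4.png",cv2.resize(p[120:320,280:520,::-1],None,fx=3,fy=3))
E
```

```text
(no output)
```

View pics/w4.png

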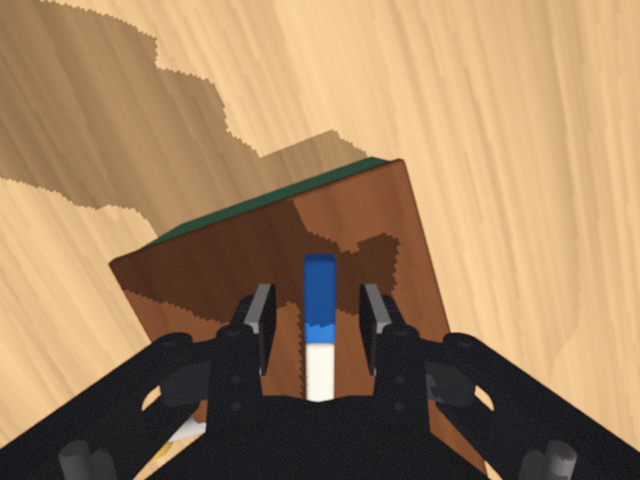

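View pics/s4.png

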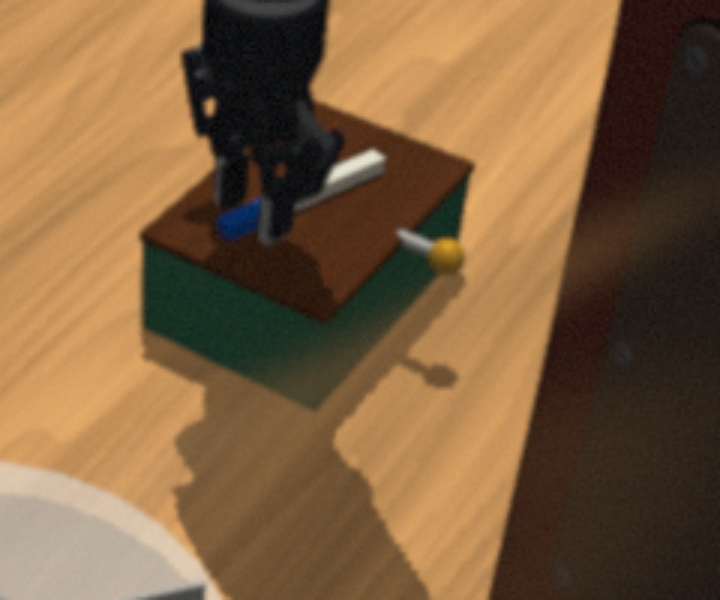

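The wrist and side views show the fingers on either side of the cap (wrist rows 285–370), not touching the lid. I'll go 3 mm lower, then close.

Emit:
jog_arm(steps=[[0, 0.0005, 0.003, 0, 0, 0], [0, 0.0005, 0.003, 0, 0, 0]])

```text
t: 4.88
position: [0.5442, -0.1671, 0.0605]
orientation: [[0.353, 0.936, 0.0], [0.936, -0.353, 0.0], [0.001, 0.0, -1.0]]
wrist_force: [-0.8, 0.7, -0.0]
grip_width: 0.0388
```

Emit:
jog_arm(steps=[[0, 0, 0, 0, 0, 0], [0, 0, 0, 0, 0, 0], [0, 0, 0, 0, 0, 0], [0, 0, 0, 0, 0, 0], [0, 0, 0, 0, 0, 0]], hand=-1)

```text
t: 5.5
position: [0.5446, -0.1673, 0.0614]
orientation: [[0.353, 0.936, 0.001], [0.936, -0.353, -0.0], [0.0, 0.001, -1.0]]
wrist_force: [-1.6, 1.1, 6.0]
grip_width: 0.0125
```

Emit:
jog_arm(steps=[[0, 0, -0.01, 0, 0, 0], [0, 0, -0.04, 0, 0, 0], [0, 0, -0.08, 0, 0, 0], [0, 0, -0.12, 0, 0, 0], [0, 0, -0.15, 0, 0, 0], [0, 0, -0.17, 0, 0, 0], [0, 0, -0.17, 0, 0, 0]])

```text
t: 6.38
position: [0.5451, -0.1677, 0.2335]
orientation: [[0.353, 0.936, 0.004], [0.936, -0.353, -0.002], [-0.0, 0.005, -1.0]]
wrist_force: [0.3, -0.4, -0.2]
grip_width: 0.012
```

```bash
python3 - <<'E'
from cell import robot
from h import *
np.set_printoptions(precision=4,suppress=True)
m=robot.camera_model("wrist");s=robot.read_state();p,d=robot.snapshot("wrist")
print(s["joint_pos"],s["position"],s["wrist_force"],s["grip_width"])
cv2.imwrite("pics/w5.png",p[:,:,::-1]);np.savez("w5.npz",p=p,d=d,R=s["orientation"],t=s["position"],cp=m["position"],ca=m["attitude"])
def pt(u,v):
    n=cv2.undistortPoints(np.array([[[u,v]]],float),K(m),m["dist"])[0,0];return m["position"]+m["attitude"]@(np.array([n[0],n[1],1])*d[v,u])
T=lambda X:s["orientation"].T@(X-s["position"])
H,S,V=masks(p);b=(H>100)&(H<130)&(S>120)&(V>40);c=big(b);print(cv2.boundingRect(c))
for v in range(220,350,10): print(v,[(T(pt(u,v))*1000).round(1) for u in(312,318,324)],p[v,318])
p,_=robot.snapshot("side");cv2.imwrite("pics/s5.png",p[:,:,::-1])
E
```

```text
[-30.2542   0.8136   2.8673  91.7969   0.0311  80.4063] [ 0.5451 -0.1677  0.2335] [ 0.3306 -0.4097 -0.1615] 0.01200942633131278
(301, 256, 34, 89)
220 [array([ -0.2,  -5.7, 148.9]), array([ -0.1,   0.1, 148.9]), array([ -0.3,   5.9, 149.8])] [115  71  45]
230 [array([-10.2,  -5.7, 149.3]), array([-10. ,   0.1, 148.4]), array([-10.2,   5.9, 149.1])] [114  67  38]
240 [array([-20.1,  -5.8, 148.7]), array([-20. ,   0.1, 148.4]), array([-20.2,   6. , 149. ])] [115  73  46]
250 [array([-30.8,  -5.8, 149.9]), array([-30.5,   0.1, 148.9]), array([-30.6,   6. , 149.1])] [111  66  42]
260 [array([ 23.6,  -2.7, -31.4]), array([ 23.3,  -0.2, -30.7]), array([ 23.4,   2.4, -31. ])] [18 44 86]
270 [array([ 20.6,  -2.7, -35.6]), array([ 20.7,  -0.2, -35.9]), array([ 20.8,   2.3, -36.1])] [ 19  63 121]
280 [array([ 16.2,  -2.7, -35.7]), array([ 16.6,  -0.2, -36.7]), array([ 16.2,   2.4, -35.9])] [ 24  67 123]
290 [array([ 11.8,  -2.7, -36.1]), array([ 11.6,  -0.2, -35.7]), array([ 11.7,   2.4, -36. ])] [ 17  64 121]
300 [array([  6.2,  -2.7, -34.1]), array([  7.4,  -0.2, -36.7]), array([  6.5,   2.4, -34.9])] [ 36  70 126]
310 [array([  2.1,  -2.7, -35.6]), array([  2.4,  -0.1, -36. ]), array([  1.8,   2.5, -35. ])] [ 28  65 124]
320 [array([ -2.4,  -2.7, -36.2]), array([ -2.3,  -0.1, -36.3]), array([ -2.4,   2.5, -36.2])] [ 20  61 120]
330 [array([ -7.6,  -2.8, -35.7]), array([ -7.6,  -0.1, -35.8]), array([ -7.7,   2.5, -35.6])] [ 33  77 138]
340 [array([-13.2,  -2.8, -34.9]), array([-12.1,  -0.1, -36.6]), array([-12.4,   2.5, -36.2])] [ 39 110 189]
```

View pics/w5.png

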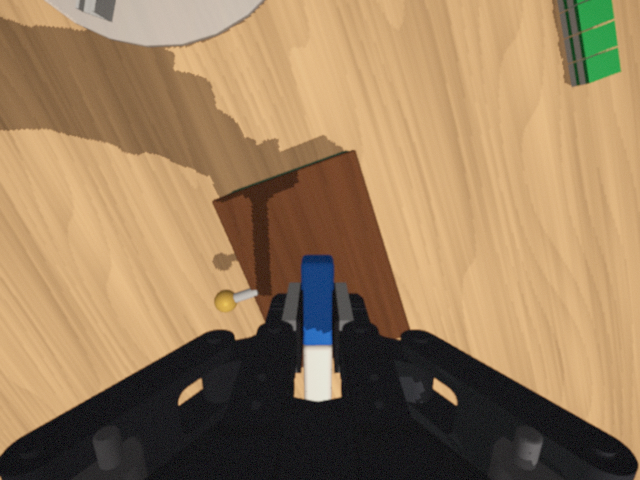

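View pics/s5.png

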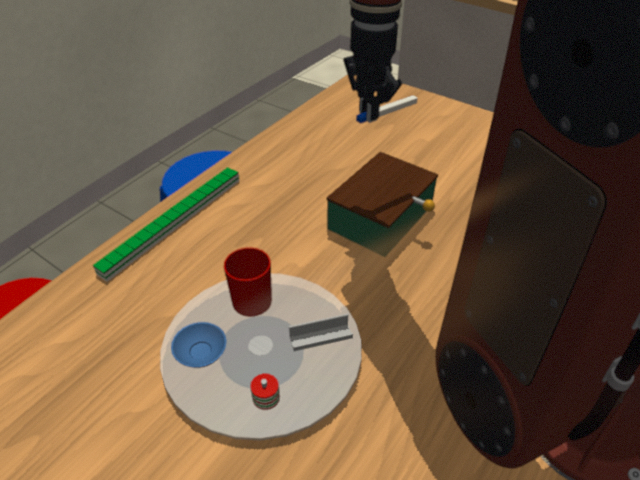

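The marker is held firmly at the cap: wrist pixels 301–335 × 256–345, cap end at tool x +24 mm, marker axis at tool z −29.5 mm. Next I tilt it upright in the clear space beside the susan.

```bash
cat >> h.py <<'E'
def Rtilt(az,th):
    a,t=np.radians([az,th]); h=np.array([np.cos(a),np.sin(a),0]);u=np.array([0,0,1.])
    z=np.sin(t)*h-np.cos(t)*u; x=np.cos(t)*h+np.sin(t)*u; return np.c_[x,np.cross(z,x),z]
E
python3 - <<'E'
from cell import robot
from h import *
s=robot.read_state()
print(rowto(s,[.57,.04,.29],Rtilt(90,75)).tolist())
E
```

```text
[0.203, -0.0489, -0.0591, 13.558, 74.1226, -17.5747]
```

Emit:
jog_arm(steps=[[0.018, -0.005, -0.03, 1.2, 6.7, -1.6], [0.037, -0.009, -0.05, 2.5, 13.5, -3.2], [0.055, -0.013, -0.059, 3.7, 20.2, -4.8], [0.074, -0.018, -0.059, 4.9, 27, -6.4], [0.092, -0.022, -0.059, 6.2, 33.7, -8], [0.111, -0.027, -0.059, 7.4, 40.4, -9.6], [0.129, -0.031, -0.059, 8.6, 47.2, -11.2], [0.148, -0.036, -0.059, 9.9, 53.9, -12.8], [0.166, -0.04, -0.059, 11.1, 60.6, -14.4], [0.185, -0.044, -0.059, 12.3, 67.4, -16], [0.203, -0.049, -0.059, 13.56, 74.1, -17.6], [0.203, -0.049, -0.059, 13.56, 74.1, -17.6]])

```text
t: 7.98
position: [0.568, 0.0908, 0.2244]
orientation: [[0.007, 0.998, 0.068], [0.342, -0.066, 0.937], [0.94, 0.016, -0.342]]
wrist_force: [-0.4, -0.6, 0.4]
grip_width: 0.0124
```

```bash
python3 - <<'E'
from cell import robot
from h import *
np.set_printoptions(precision=4,suppress=True)
s=robot.read_state()
print(s["joint_pos"],s["position"],s["grip_width"])
p,_=robot.snapshot("side");cv2.imwrite("pics/s6.png",p[:,:,::-1])
p,_=robot.snapshot("top");cv2.imwrite("pics/t6.png",p[:,:,::-1])
R=Rtilt(90,75)
print(rowto(s,[.5825,.1717,.27],R).tolist(),rowto(s,[.5825,.1717,.1416],R).tolist())
E
```

```text
[-34.2765  28.4833   5.2535 120.8709  54.3741  29.4666] [0.568  0.0908 0.2244] 0.012360305646404652
[0.0706, 0.0098, 0.0613, 3.9077, 5.0036, -0.2407] [-0.0501, 0.0077, 0.1051, 3.9077, 5.0036, -0.2407]
```

View pics/s6.png

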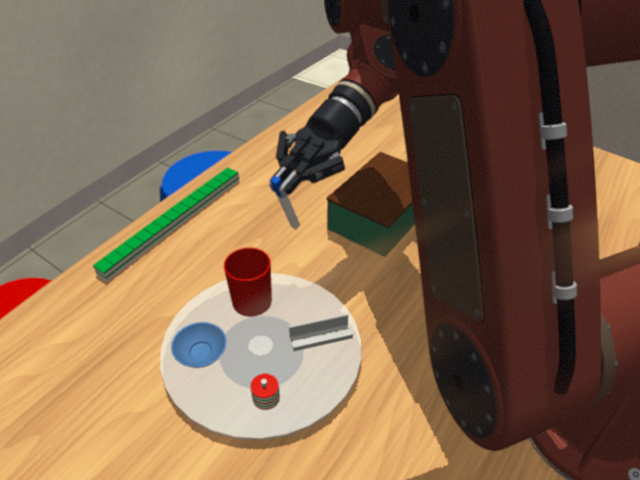

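View pics/t6.png

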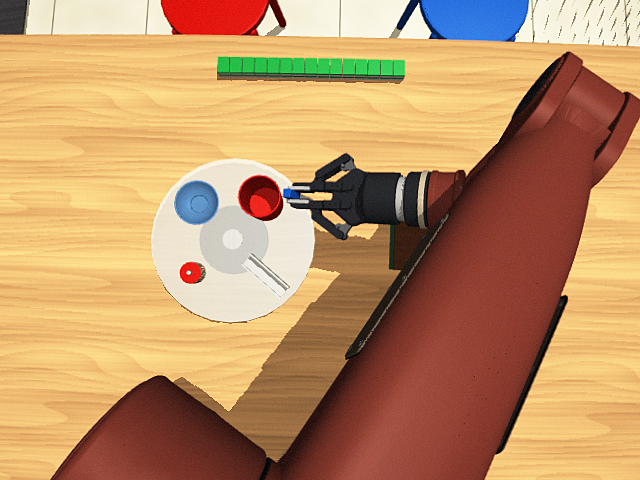

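j4 stopped at its limit of 121°. At this j1 (−34°) a tool azimuth of 90° forces the wrist backward. An azimuth of about 62° puts the wrist straight below the arm plane, so I'll turn to that, hovering over the cup.

```bash
python3 - <<'E'
from cell import robot
from h import *
np.set_printoptions(precision=4,suppress=True)
s=robot.read_state()
R=Rtilt(62,75)
print(rowto(s,[.57,.07,.28],R).tolist(),rowto(s,[.601,.167,.26],R).tolist())
print(rowto(s,[.57,.09,.28],s["orientation"]).tolist())
E
```

```text
[0.0439, 0.0033, -0.0364, -22.6934, 4.8354, 8.3258] [0.0588, 0.0273, 0.0635, -22.6934, 4.8354, 8.3258]
[0.0508, 0.0019, -0.0176, 0.0, 0.0, 0.0]
```

Emit:
jog_arm(steps=[[0.02, 0.001, -0.015, -3, 0.6, 1], [0.04, 0.003, -0.034, -7, 1.5, 2.5], [0.044, 0.003, -0.036, -11, 2.3, 4], [0.044, 0.003, -0.036, -15, 3.2, 5.5], [0.044, 0.003, -0.036, -19, 4, 7], [0.044, 0.003, -0.036, -22.7, 4.8, 8.3], [0.044, 0.003, -0.036, -22.7, 4.8, 8.3]])

```text
t: 8.95
position: [0.5696, 0.0697, 0.2811]
orientation: [[0.12, 0.883, 0.455], [0.232, -0.47, 0.852], [0.965, 0.003, -0.261]]
wrist_force: [-0.6, -0.6, -0.4]
grip_width: 0.012
```

```bash
python3 - <<'E'
from cell import robot
from h import *
np.set_printoptions(precision=4,suppress=True)
s=robot.read_state()
print(s["joint_pos"],s["position"],s["orientation"],s["grip_width"])
R=Rtilt(62,75)
print(rowto(s,[.601,.167,.27],R).tolist())
E
```

```text
[-42.3247   2.9723 -19.0388 110.2795  69.3532  45.6055] [0.5696 0.0697 0.2811] [[ 0.1197  0.8826  0.4547]
 [ 0.2318 -0.4701  0.8516]
 [ 0.9654  0.0035 -0.2608]] 0.012044624650563954
[0.0156, -0.018, 0.1, 0.0936, 0.1199, 0.1808]
```

Emit:
jog_arm(steps=[[0.004, -0.004, 0.025, 0, 0, 0], [0.008, -0.009, 0.05, 0, 0, 0], [0.012, -0.014, 0.075, 0, 0, 0], [0.015, -0.018, 0.095, 0, 0, 0], [0.0156, -0.018, 0.1, 0, 0, 0.2], [0.0156, -0.018, 0.1, 0, 0, 0.2]])

```text
t: 9.7
position: [0.6014, 0.1669, 0.2708]
orientation: [[0.121, 0.883, 0.454], [0.232, -0.47, 0.852], [0.965, 0.002, -0.262]]
wrist_force: [0.1, -0.1, 0.2]
grip_width: 0.0122
```

```bash
python3 - <<'E'
from cell import robot
from h import *
np.set_printoptions(precision=4,suppress=True)
s=robot.read_state();R=s["orientation"]
print(s["joint_pos"],s["position"],s["grip_width"])
B=s["position"]+R@[-.111,0,-.0295];A=s["position"]+R@[.024,0,-.0295]
for n in("top","side"):
    m=robot.camera_model(n);p,_=robot.snapshot(n);q=proj(m,[A,B,[.5825,.1325,.117]]);print(n,B,q)
    o=p[:,:,::-1].copy()
    for a in q: cv2.circle(o,tuple(int(round(x)) for x in a),2,(0,255,0),1)
    c=q[2].astype(int); c=np.clip(c,100,[540,380]);cv2.imwrite(f"pics/{n}7.png",cv2.resize(o[c[1]-100:c[1]+90,c[0]-100:c[0]+100],None,fx=3,fy=3))
E
```

```text
[-29.8987 -12.3529 -30.8473  78.2069  74.7006  82.9152] [0.6014 0.1669 0.2708] 0.012206397629472393
top [0.5745 0.116  0.1714] [[230.1497 168.4934]
 [264.4888 195.9728]
 [259.6371 196.5293]]
side [0.5745 0.116  0.1714] [[225.2245 172.908 ]
 [255.6495 234.2768]
 [248.0251 262.7526]]
```

View pics/top7.png

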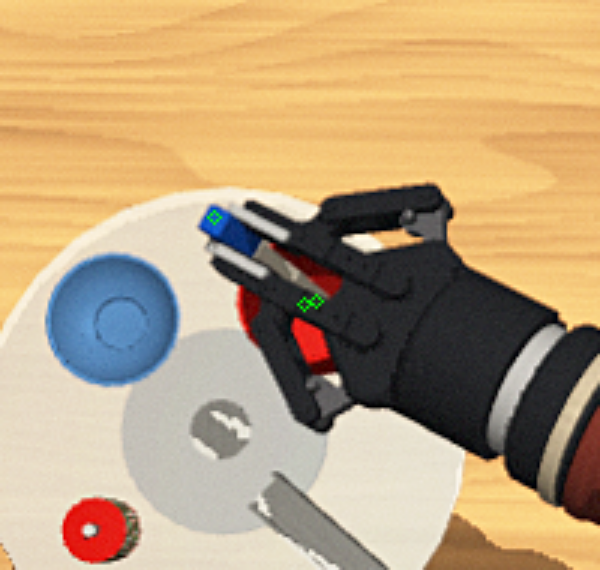

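View pics/side7.png

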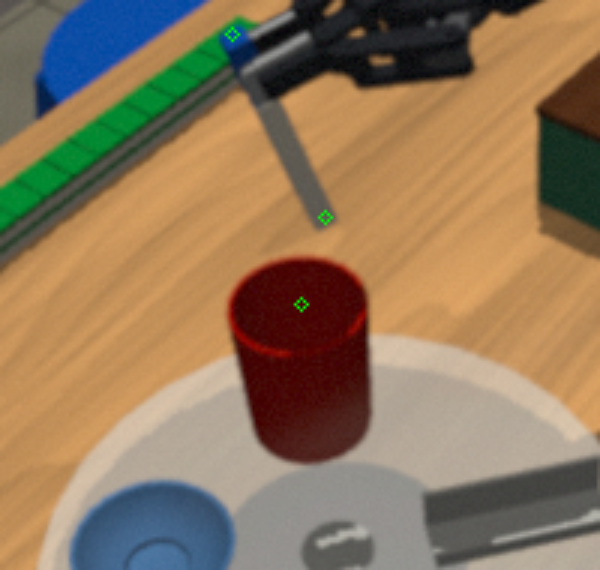

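Both views put the marker where predicted: the green marks sit on its ends, and its lower end at side crop (325,217) is over the cup mouth. Lowering straight down.

Emit:
jog_arm(steps=[[-0.014, 0, 0.004, 0, 0, 0], [-0.034, 0, 0.009, 0, 0, 0], [-0.053, 0, 0.0145, 0, 0, 0], [-0.072, 0, 0.0195, 0, 0, 0], [-0.09, 0, 0.0245, 0, 0, 0], [-0.101, 0, 0.0275, 0, 0, 0], [-0.11, 0, 0.03, 0, 0, 0], [-0.116, 0, 0.0315, 0, 0, 0], [-0.12, 0, 0.0326, 0, 0, 0], [-0.12, 0, 0.0326, 0, 0, 0]])

```text
t: 11.05
position: [0.6015, 0.1664, 0.1461]
orientation: [[0.122, 0.882, 0.455], [0.231, -0.471, 0.851], [0.965, 0.001, -0.262]]
wrist_force: [-0.1, -0.2, -1.0]
grip_width: 0.0122
```

```bash
python3 - <<'E'
from cell import robot
from h import *
np.set_printoptions(precision=4,suppress=True)
s=robot.read_state();R=s["orientation"]
print(s["joint_pos"],s["position"],s["grip_width"],s["wrist_force"])
print(s["position"]+R@[-.111,0,-.0295])
for n in("top","side"):
    p,_=robot.snapshot(n);c=[[260,197],[248,263]][n=="side"]
    cv2.imwrite(f"pics/{n}8.png",cv2.resize(p[c[1]-100:c[1]+90,c[0]-100:c[0]+100,::-1],None,fx=3,fy=3))
E
```

```text
[-29.9491  -3.5365 -36.761   63.5345  74.7255  82.9318] [0.6015 0.1664 0.1461] 0.012230267149743151 [-0.1    -0.2184 -1.0453]
[0.5746 0.1156 0.0467]
```

View pics/side8.png

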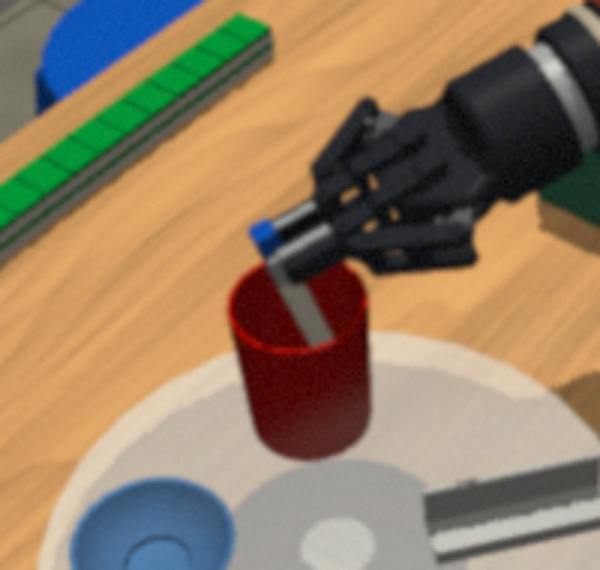

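View pics/top8.png

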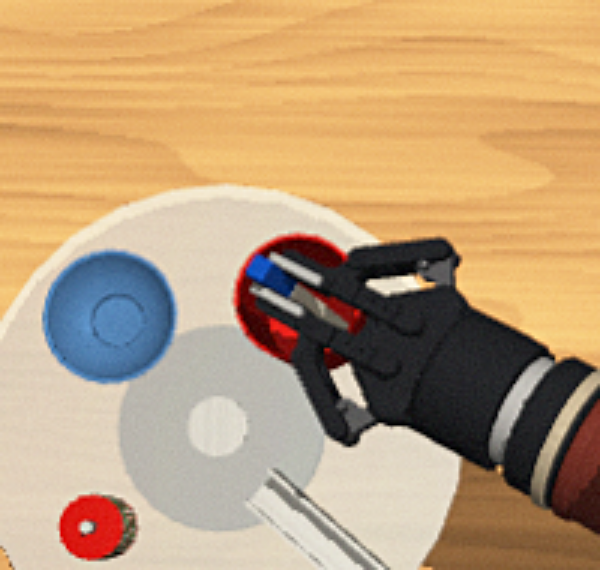

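The marker is inside the cup and touches nothing (force about 1 N). Going 9 mm lower, then releasing.

Emit:
jog_arm(steps=[[-0.004, 0, 0.001, 0, 0, 0], [-0.0085, 0, 0.0023, 0, 0, 0], [-0.0085, 0, 0.0023, 0, 0, 0]])

```text
t: 11.52
position: [0.6015, 0.1664, 0.1371]
orientation: [[0.123, 0.882, 0.455], [0.231, -0.471, 0.851], [0.965, 0.001, -0.262]]
wrist_force: [0.1, 0.3, 0.6]
grip_width: 0.0123
```

Emit:
jog_arm(steps=[[0, 0, 0, 0, 0, 0], [0, 0, 0, 0, 0, 0], [0, 0, 0, 0, 0, 0], [0, 0, 0, 0, 0, 0], [0, 0, 0, 0, 0, 0]], hand=-0.2)

```text
t: 12.15
position: [0.6015, 0.1664, 0.1371]
orientation: [[0.122, 0.882, 0.455], [0.231, -0.471, 0.851], [0.965, 0.001, -0.262]]
wrist_force: [-0.3, -0.0, -1.0]
grip_width: 0.0341
```

```bash
python3 - <<'E'
from cell import robot
from h import *
for n in("top","side"):
    p,_=robot.snapshot(n);c=[[260,197],[248,263]][n=="side"]
    cv2.imwrite(f"pics/{n}9.png",cv2.resize(p[c[1]-100:c[1]+90,c[0]-100:c[0]+100,::-1],None,fx=3,fy=3))
E
```

```text
(no output)
```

View pics/side9.png

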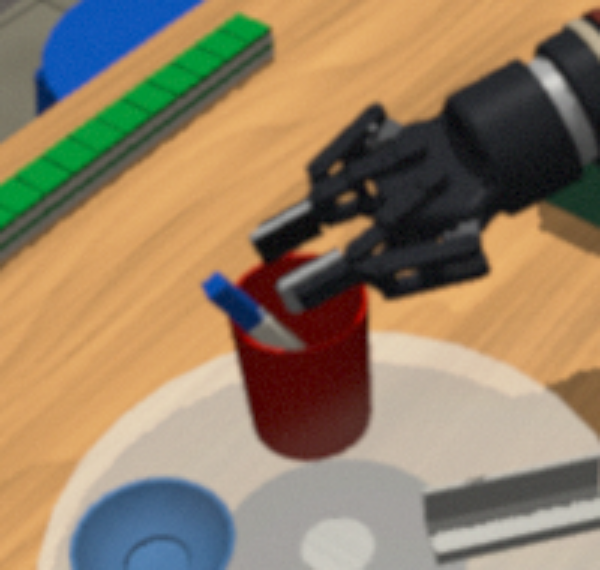

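View pics/top9.png

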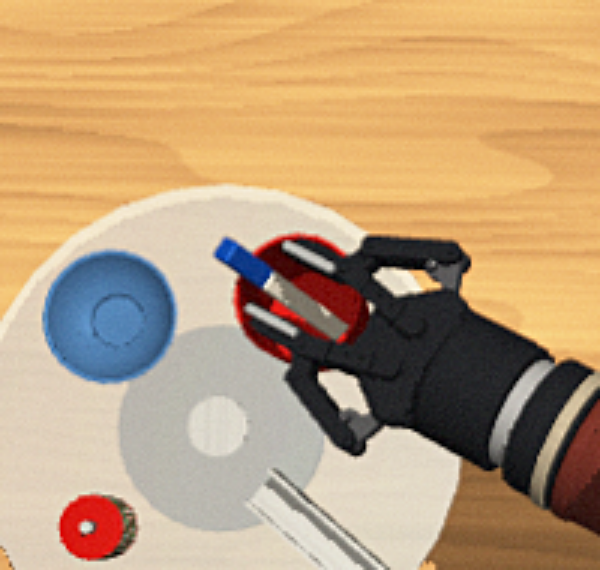

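The marker now leans at rest inside the cup, its cap over the left rim (side crop 215,285), and nothing else has moved. While still, I'll measure the fingers from the stored depth pictures so I can pinch the knob properly.

```bash
python3 - <<'E'
from cell import robot
from h import *
np.set_printoptions(precision=1,suppress=True)
a=np.load("w5.npz");mm=robot.camera_model("wrist")
Rc=a["R"].T@a["ca"];tc=a["R"].T@(a["cp"]-a["t"])
for f in("w1","w4","w5"):
    z=np.load(f+".npz");d=z["d"];vv,uu=np.mgrid[240:420:1,200:440:1]
    n=cv2.undistortPoints(np.stack([uu.ravel(),vv.ravel()],1).astype(float)[:,None],K(mm),mm["dist"])[:,0]
    X=((np.c_[n,np.ones(len(n))]*d[vv.ravel(),uu.ravel()][:,None])@Rc.T+tc)*1000
    p=z["p"][vv.ravel(),uu.ravel()].astype(int)
    for nm,k in(("L",X[:,1]<-6.5),("R",X[:,1]>6.5)):
        k=k&(X[:,2]<-15)&(X[:,2]>-70)&(abs(X[:,1])<35)&(p.max(1)-p.min(1)<25)
        Y=X[k]; 
        print(f,nm,len(Y),"tip z max(99.5%)",np.percentile(Y[:,2],99.5), "x at tip",Y[Y[:,2]>np.percentile(Y[:,2],98)].mean(0))
        for lo in(-30,-40,-50,-60):
            q=Y[(Y[:,2]>lo-5)&(Y[:,2]<lo+5)];print("   ",lo,q[:,0].min() if len(q) else 0,q[:,0].max() if len(q) else 0,np.abs(q[:,1]).min() if len(q) else 0)
s=robot.read_state();R=s["orientation"]
print(rowto(s,[.595,.155,.19],R).tolist(), rowto(s,[.57,.08,.28],R).tolist())
E
```

```text
w1 L 2196 tip z max(99.5%) -29.304179858726062 x at tip [  3.9 -22.6 -29.6]
    -30 -8.669754675367027 12.128883022086374 21.57978172236025
    -40 -8.650144841793105 12.477106210940482 21.48355486351206
    -50 -9.392239961353258 12.359069637318205 21.489489521642387
    -60 -10.507723076141618 12.830172411213793 21.37606486050948
w1 R 2209 tip z max(99.5%) -27.929675541497783 x at tip [  1.1  21.3 -28.7]
    -30 -10.048664754427575 12.371364734406413 20.79137147990735
    -40 -9.863948732469499 12.420161048928222 20.803850420490676
    -50 -9.783955163528077 12.331523290616312 20.704985894933355
    -60 -10.671497111151895 12.83843581087317 20.53891902013979
w4 L 2296 tip z max(99.5%) -20.597608284784307 x at tip [ -1.3  -8.6 -20.8]
    -30 -8.132216848868834 12.317325251632067 19.41487637340133
    -40 -8.784294062099018 12.49551181741363 19.355572292781424
    -50 -8.900404717354787 12.482212075817435 19.408790920530087
    -60 -10.498458242073433 12.836791512406423 19.347508940508128
w4 R 2330 tip z max(99.5%) -20.783497845313608 x at tip [ 10.    9.3 -21.4]
    -30 -46.68094217
[... 283 characters left out ...]
118 x at tip [ 11.2 -10.4 -28.8]
    -30 -26.934329042005114 12.176030356993321 6.511234636096135
    -40 6.908268569121912 12.53892290946764 6.5417699551430175
    -50 -7.076873493834624 12.415054724506518 6.500283322490888
    -60 -10.08021676003626 13.216208237195943 6.502657180489218
w5 R 1695 tip z max(99.5%) -27.824368890091772 x at tip [ 11.2   9.4 -28.5]
    -30 6.912586015795544 12.09140144955398 6.816356451111916
    -40 6.630907888004453 12.467916736740172 6.516646975990035
    -50 7.007837961288649 12.252816874628925 6.534587778279929
    -60 -10.039122350810517 13.306435441683446 6.501027889217315
[0.0476, -0.0003, -0.0265, 0.0, 0.0, 0.0] [0.1141, 0.0131, -0.1253, 0.0, 0.0, 0.0]
```

Emit:
jog_arm(steps=[[0.02, 0, -0.008, 0, 0, 0], [0.048, 0, -0.026, 0, 0, 0], [0.07, 0.004, -0.055, 0, 0, 0], [0.09, 0.008, -0.09, 0, 0, 0], [0.114, 0.013, -0.125, 0, 0, 0], [0.114, 0.013, -0.125, 0, 0, 0]])

```text
t: 13.0
position: [0.571, 0.0779, 0.2815]
orientation: [[0.122, 0.881, 0.457], [0.232, -0.473, 0.85], [0.965, 0.003, -0.262]]
wrist_force: [0.1, 0.4, -0.4]
grip_width: 0.034
```

```bash
python3 - <<'E'
from cell import robot
from h import *
np.set_printoptions(precision=4,suppress=True)
s=robot.read_state();R=s["orientation"];print(s["joint_pos"],s["position"])
t=rowto(s,[.42,-.2145,.2],Rdown(-2));print(t.tolist())
w=t[3:]
# spline of positions + slerp check lowest height: marker none
print(rowto(s,[.50,-.03,.30],Rdown(-2)).tolist())
p,_=robot.snapshot("top");cv2.imwrite("pics/t10.png",p[:,:,::-1])
p,_=robot.snapshot("side");cv2.imwrite("pics/s10.png",p[:,:,::-1])
E
```

```text
[-41.4487   1.4598 -20.1145 108.4332  70.0185  48.0787] [0.571  0.0779 0.2815]
[-0.1648, 0.0052, -0.2962, -41.2511, -66.59, 54.1616]
[-0.0158, -0.0114, -0.129, -41.2511, -66.59, 54.1616]
```

View pics/s10.png

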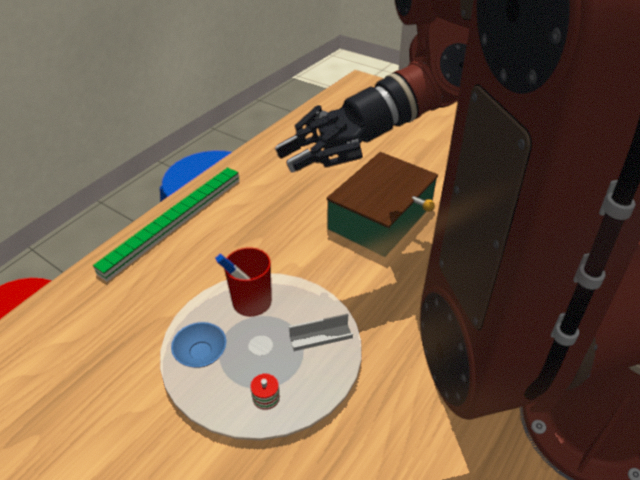

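The marker stays put and the side view finds the knob at (429,205), within about a pixel of the top-view estimate. Moving above the knob, tool down.

Emit:
jog_arm(steps=[[-0.004, 0.0004, -0.026, -3.4, -5.5, 4.5], [-0.01, 0.001, -0.053, -6.9, -11.1, 9], [-0.02, 0.0015, -0.08, -10.3, -16.6, 13.5], [-0.028, 0.002, -0.106, -13.7, -22.2, 18], [-0.036, 0.0025, -0.132, -17.2, -27.7, 22.6], [-0.044, 0.003, -0.159, -20.6, -33.3, 27.1], [-0.051, 0.0032, -0.185, -24.1, -38.8, 31.6], [-0.058, 0.0036, -0.211, -27.5, -44.4, 36.1], [-0.066, 0.004, -0.238, -30.9, -50, 40.6], [-0.073, 0.0045, -0.264, -34.4, -55.5, 45.1], [-0.08, 0.005, -0.29, -37.8, -61, 49.6], [-0.0876, 0.0054, -0.317, -41.25, -66.6, 54.2]], hand=0)

```text
t: 14.6
position: [0.4204, -0.2127, 0.2774]
orientation: [[0.999, -0.035, -0.004], [-0.035, -0.999, -0.002], [-0.004, 0.002, -1.0]]
wrist_force: [-0.9, -0.6, 0.2]
grip_width: 0.0429
```

```bash
python3 - <<'E'
from cell import robot
from h import *
np.set_printoptions(precision=4,suppress=True)
s=robot.read_state();print(s["joint_pos"],s["position"],s["orientation"])
print(rowto(s,[.4235,-.2145,.18],Rdown(-2)).tolist())
E
```

```text
[-42.6418 -14.6563  -6.827   97.8997  -0.2269 139.3732] [ 0.4204 -0.2127  0.2774] [[ 0.9994 -0.0352 -0.0036]
 [-0.0352 -0.9994 -0.0021]
 [-0.0035  0.0022 -1.    ]]
[0.0035, 0.0015, 0.0974, 0.1263, 0.2011, -0.0149]
```

Emit:
jog_arm(steps=[[0.0035, 0.0015, 0.03, 0, 0.2, 0], [0.0035, 0.0015, 0.07, 0, 0.2, 0], [0.0035, 0.0015, 0.1, 0, 0.2, 0], [0.0035, 0.0015, 0.12, 0, 0.2, 0], [0.0035, 0.0015, 0.13, 0, 0.2, 0], [0.0035, 0.0015, 0.13, 0, 0.2, 0]])

```text
t: 15.35
position: [0.4233, -0.2139, 0.1467]
orientation: [[0.999, -0.035, -0.0], [-0.035, -0.999, -0.002], [-0.0, 0.002, -1.0]]
wrist_force: [0.0, 0.6, 1.0]
grip_width: 0.0426
```

```bash
python3 - <<'E'
from cell import robot
from h import *
np.set_printoptions(precision=4,suppress=True)
s=robot.read_state();m=robot.camera_model("wrist");p,d=robot.snapshot("wrist");cv2.imwrite("pics/w11.png",p[:,:,::-1])
print(s["position"],s["orientation"],s["joint_pos"])
H,S,V=masks(p)
c=big((H>12)&(H<28)&(S>170)&(V>90));print(cv2.minEnclosingCircle(c),plane(m,[cv2.minEnclosingCircle(c)[0]],.08))
print(proj(m,[[.4248,-.2145,.08]]))
E
```

```text
[ 0.4233 -0.2139  0.1467] [[ 0.9994 -0.0348 -0.0005]
 [-0.0348 -0.9994 -0.0016]
 [-0.0004  0.0017 -1.    ]] [-42.6044 -16.5902 -22.1016  84.4456  -0.088  139.3885]
((272.5, 33.0), 1.1181340217590332) [[ 0.5602 -0.1905  0.08  ]]
[[318.6414 241.7651]]
```

View pics/w11.png

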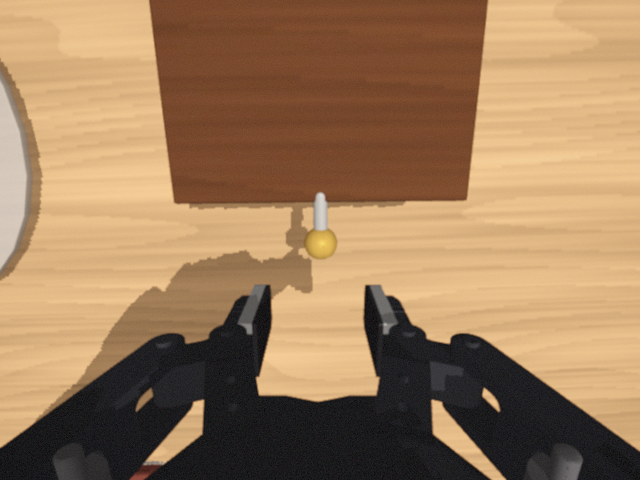

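The wrist view shows the knob at (321,243) with the lid edge level across the picture, so the jaws are square to the box. It is about 2 mm to tool +y, so I'll correct that and descend to pinch.

Emit:
jog_arm(steps=[[0.001, 0.002, 0.03, 0, 0, 0], [0.001, 0.002, 0.06, 0, 0, 0], [0.001, 0.002, 0.085, 0, 0, 0], [0.001, 0.002, 0.1, 0, 0, 0], [0.001, 0.002, 0.108, 0, 0, 0], [0.001, 0.002, 0.111, 0, 0, 0], [0.001, 0.002, 0.111, 0, 0, 0]])

```text
t: 16.27
position: [0.4249, -0.217, 0.0372]
orientation: [[0.999, -0.035, 0.001], [-0.035, -0.999, -0.003], [0.001, 0.003, -1.0]]
wrist_force: [0.7, -0.7, -0.5]
grip_width: 0.0427
```

Emit:
jog_arm(steps=[[0, 0, 0, 0, 0, 0], [0, 0, 0, 0, 0, 0], [0, 0, 0, 0, 0, 0], [0, 0, 0, 0, 0, 0], [0, 0, 0, 0, 0, 0]], hand=-1)

```text
t: 16.9
position: [0.4253, -0.2165, 0.0381]
orientation: [[0.999, -0.034, 0.002], [-0.034, -0.999, -0.002], [0.002, 0.002, -1.0]]
wrist_force: [-1.4, 5.7, 5.7]
grip_width: 0.0207
```

```bash
python3 - <<'E'
from cell import robot
from h import *
np.set_printoptions(precision=4,suppress=True)
s=robot.read_state();p,d=robot.snapshot("wrist");cv2.imwrite("pics/w12.png",p[:,:,::-1])
print(s["position"],s["orientation"],s["joint_pos"],s["wrist_force"],s["grip_width"])
p,_=robot.snapshot("side");cv2.imwrite("pics/s12.png",cv2.resize(p[100:300,300:540,::-1],None,fx=3,fy=3))
E
```

```text
[ 0.4253 -0.2165  0.0381] [[ 0.9994 -0.0344  0.002 ]
 [-0.0344 -0.9994 -0.0023]
 [ 0.002   0.0023 -1.    ]] [-42.7202 -13.9229 -31.2231  72.5265  -0.0226 139.2522] [-1.3667  5.6707  5.7328] 0.020711455051249744
```

View pics/w12.png

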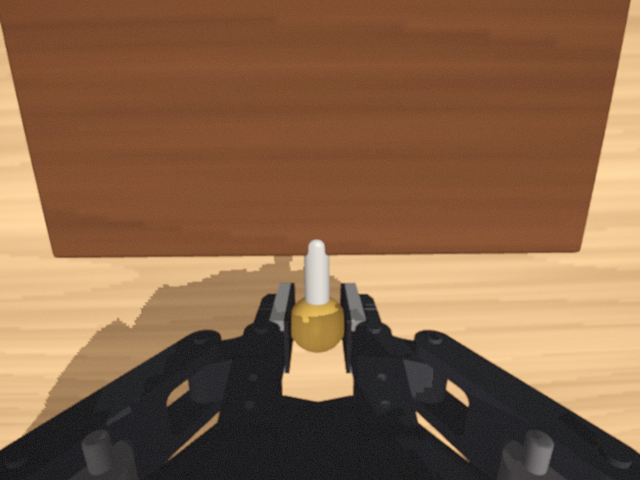

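View pics/s12.png

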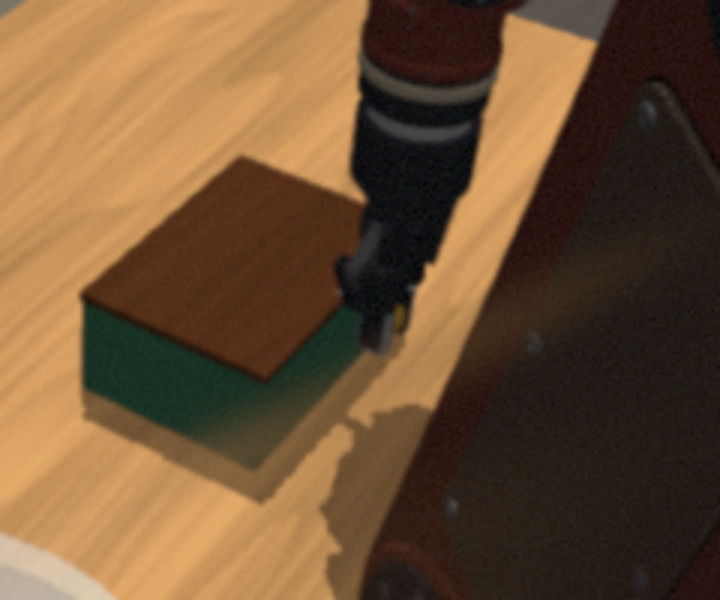

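The ball is pinched between the pads (wrist 318,323; width 20.7 mm, force under 6 N). Lifting it along the 172 mm arc about the hinge.

Emit:
jog_arm(steps=[[0.0007, 0, -0.015, 0, 0, 0], [0.0026, 0, -0.0299, 0, 0, 0], [0.0059, 0, -0.0445, 0, 0, 0], [0.0104, 0, -0.0588, 0, 0, 0], [0.0161, 0, -0.0727, 0, 0, 0], [0.023, 0, -0.086, 0, 0, 0], [0.0311, 0, -0.0987, 0, 0, 0], [0.0402, 0, -0.1106, 0, 0, 0], [0.0504, 0, -0.1216, 0, 0, 0], [0.0504, 0, -0.1216, 0, 0, 0]])

```text
t: 18.25
position: [0.4763, -0.2177, 0.1605]
orientation: [[0.999, -0.033, 0.002], [-0.033, -0.999, -0.002], [0.002, 0.002, -1.0]]
wrist_force: [2.7, 1.9, -5.6]
grip_width: 0.0207
```

```bash
python3 - <<'E'
from cell import robot
from h import *
np.set_printoptions(precision=4,suppress=True)
s=robot.read_state();m=robot.camera_model("wrist");p,d=robot.snapshot("wrist");cv2.imwrite("pics/w13.png",p[:,:,::-1])
print(s["position"],s["joint_pos"],s["wrist_force"],s["grip_width"])
# lid plane angle from depth
H,S,V=masks(p)
k=((H<16)&(S>80)&(V<170)&(V>30)&(d>0)); k=cv2.erode(k.astype(np.uint8),np.ones((9,9)));n_,L,st,_=cv2.connectedComponentsWithStats(k);i=1+st[1:,4].argmax();print(st[i])
v,u=np.nonzero(L==i);n=cv2.undistortPoints(np.stack([u,v],1).astype(float)[:,None],K(m),m["dist"])[:,0]
X=m["position"]+(np.c_[n,np.ones(len(n))]*d[v,u][:,None])@m["attitude"].T
c=X.mean(0);nn=np.linalg.svd(X[::7]-c,full_matrices=False)[2][2];nn*=np.sign(nn[2]);print("centre",c,"normal",nn,"angle",np.degrees(np.arccos(nn[2])))
p,_=robot.snapshot("side");cv2.imwrite("pics/s13.png",cv2.resize(p[60:300,280:580,::-1],None,fx=2.4,fy=2.4))
E
```

```text
[ 0.4763 -0.2177  0.1605] [-38.8853  -7.8962 -13.1018  84.632   -0.0072 143.028 ] [ 2.6748  1.9057 -5.634 ] 0.0207129182432322
[  109    65   417   195 49506]
centre [ 0.538  -0.2176  0.1422] normal [ 0.6948 -0.017   0.719 ] angle 44.02698015789959
```

View pics/w13.png

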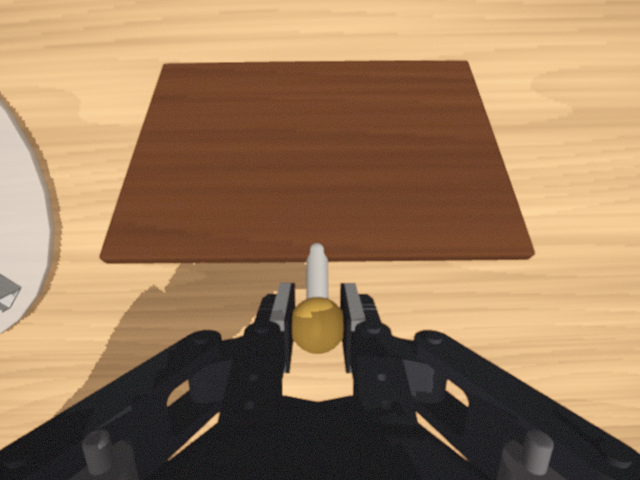

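View pics/s13.png

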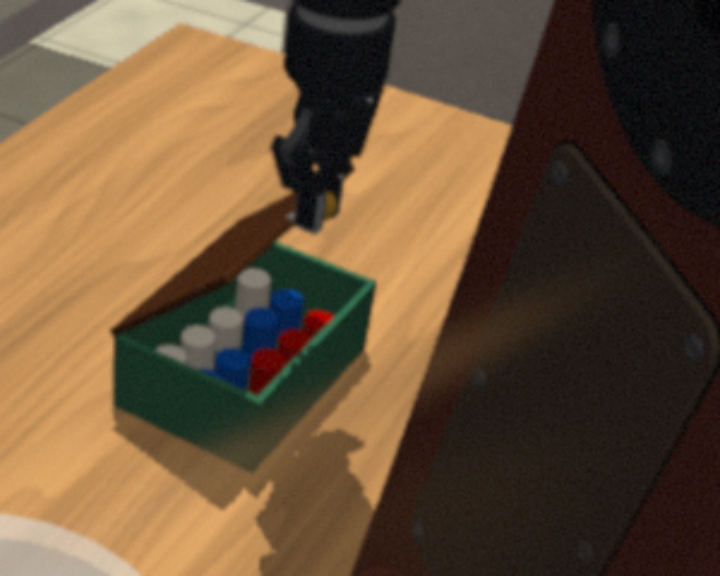

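The lid is up, and the box is open with the chips showing (side crop 115–375 × 240–470). Depth gives 44.0° and the arm's travel gives 45.4°. I'll check the depth method's bias on the stored pictures with the lid shut.

```bash
cat >> h.py <<'E'
def lidplane(p,d,m,pos,att):
    H,S,V=masks(p)
    k=((H<16)&(S>80)&(V<170)&(V>30)&(d>0)); k=cv2.erode(k.astype(np.uint8),np.ones((9,9)));n_,L,st,_=cv2.connectedComponentsWithStats(k);i=1+st[1:,4].argmax()
    v,u=np.nonzero(L==i);n=cv2.undistortPoints(np.stack([u,v],1).astype(float)[:,None],K(m),m["dist"])[:,0]
    X=pos+(np.c_[n,np.ones(len(n))]*d[v,u][:,None])@att.T
    for _ in range(3):
        c=X.mean(0);nn=np.linalg.svd(X[::5]-c,full_matrices=False)[2][2];nn*=np.sign(nn[2]);r=(X-c)@nn;X=X[abs(r)<2.5*np.median(abs(r))+1e-4]
    return c,nn,np.degrees(np.arccos(nn[2])),len(X)
E
python3 - <<'E'
from cell import robot
from h import *
np.set_printoptions(precision=4,suppress=True)
m=robot.camera_model("wrist");a=np.load("w5.npz")
Rc=a["R"].T@a["ca"]
print("shut w5",lidplane(a["p"],a["d"],m,a["cp"],a["ca"]))
t=np.load("top0.npz");mt=robot.camera_model("top")
print("shut top0",lidplane(t["p"],t["d"],mt,mt["position"],mt["attitude"]))
p,d=robot.snapshot("wrist");print("now w",lidplane(p,d,m,m["position"],m["attitude"]))
p,d=robot.snapshot("top");cv2.imwrite("pics/t14.png",p[:,:,::-1])
E
```

```text
shut w5 (array([ 0.5391, -0.1806,  0.0844]), array([ 0.0009, -0.001 ,  1.    ]), np.float64(0.08033884749926819), 10148)
shut top0 (array([ 0.5262, -0.2218,  0.0843]), array([-0.0003, -0.0005,  1.    ]), np.float64(0.0308245893990123), 3086)
now w (array([ 0.5392, -0.2197,  0.1403]), array([ 0.6903, -0.0169,  0.7233]), np.float64(43.67048920046837), 46625)
```

View pics/t14.png

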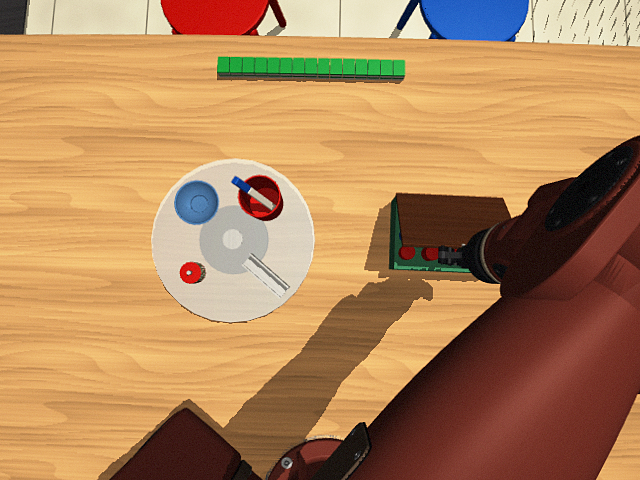

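```bash
python3 - <<'E'
from cell import robot
from h import *
np.set_printoptions(precision=4,suppress=True)
m=robot.camera_model("wrist");s=robot.read_state();p,d=robot.snapshot("wrist");np.savez("w14.npz",p=p,d=d)
H,S,V=masks(p)
k=((H<16)&(S>100)&(V<150));k=cv2.morphologyEx(k.astype(np.uint8),cv2.MORPH_OPEN,np.ones((5,5)));k[:, :60]=0;k[280:]=0
q=cv2.approxPolyDP(cv2.convexHull(big(k)),8,True).reshape(-1,2);print(q)
n=lambda uv:cv2.undistortPoints(np.array(uv,float).reshape(-1,1,2),K(m),m["dist"])[:,0]
o=cv2.imread("pics/w13.png");cv2.imwrite("pics/w13c.png",cv2.resize(o[230:280,60:200],None,fx=5,fy=5))
def pt(u,v):
    return m["position"]+m["attitude"]@(np.r_[n([[u,v]])[0],1]*d[v,u])
for v in range(75,256,12): print(v,[pt(u,v)[[0,2]] for u in(220,420)])
P=[pt(u,v) for v in range(75,250,3) for u in range(200,440,10)];P=np.array(P);print(np.polyfit(P[:,0],P[:,2],1), np.degrees(np.arctan(np.polyfit(P[:,0],P[:,2],1)[0])))
E
```

```text
[[533 248]
 [502 259]
 [100 258]
 [162  63]
 [467  59]]
75 [array([0.5893, 0.095 ]), array([0.5851, 0.0947])]
87 [array([0.5813, 0.1014]), array([0.5768, 0.1039])]
99 [array([0.5733, 0.1097]), array([0.5693, 0.1091])]
111 [array([0.5659, 0.1164]), array([0.5619, 0.1163])]
123 [array([0.5588, 0.1224]), array([0.5549, 0.1243])]
135 [array([0.552 , 0.1303]), array([0.5482, 0.1297])]
147 [array([0.5456, 0.1349]), array([0.5419, 0.136 ])]
159 [array([0.5394, 0.1421]), array([0.5358, 0.1418])]
171 [array([0.5334, 0.1467]), array([0.53 , 0.148])]
183 [array([0.5278, 0.153 ]), array([0.5243, 0.1524])]
195 [array([0.5224, 0.158 ]), array([0.5189, 0.1576])]
207 [array([0.517 , 0.1621]), array([0.5138, 0.1627])]
219 [array([0.5121, 0.1672]), array([0.509 , 0.1681])]
231 [array([0.507 , 0.1707]), array([0.5043, 0.1727])]
243 [array([0.5027, 0.1767]), array([0.4997, 0.177 ])]
255 [array([0.4981, 0.1803]), array([0.4949, 0.1803])]
[-0.9495  0.6521] -43.51661724693085
```

View pics/w13c.png

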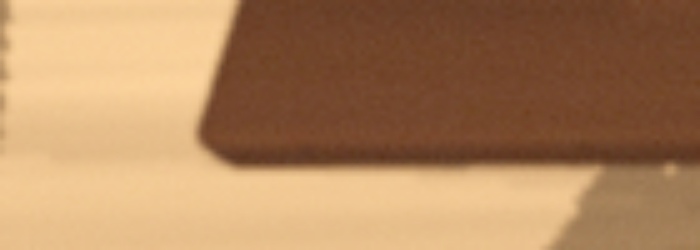

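```bash
python3 - <<'E'
from cell import robot
from h import *
np.set_printoptions(precision=4,suppress=True)
def pts(m,d,u,v):
    n=cv2.undistortPoints(np.stack([u,v],1).astype(float)[:,None],K(m),m["dist"])[:,0]
    return m["position"]+(np.c_[n,np.ones(len(n))]*d[v,u][:,None])@m["attitude"].T
m=robot.camera_model("top");p,d=robot.snapshot("top");np.savez("t15.npz",p=p,d=d)
v,u=[a.ravel() for a in np.mgrid[200:236,412:490]]
X=pts(m,d,u,v);a=np.polyfit(X[:,0],X[:,2],1);print("top",np.degrees(np.arctan(a[0])),X[:,0].min(),X[:,0].max(),"z at hinge+.0042:",np.polyval(a,.601),"rms",np.std(X[:,2]-np.polyval(a,X[:,0])))
m=robot.camera_model("wrist");a5=robot.read_state();p,d=robot.snapshot("wrist")
H,S,V=masks(p);k=(H>12)&(H<30)&(S>150)&(V>60);k[:290]=0;k[365:]=0;k[:,:280]=0;k[:,355:]=0
v,u=np.nonzero(cv2.erode(k.astype(np.uint8),np.ones((5,5))));X=pts(m,d,u,v)
from scipy.optimize import least_squares
r=least_squares(lambda c:np.linalg.norm(X-c,axis=1)-.012,X.mean(0)-[0,0,.01],loss="soft_l1",f_scale=.001)
print("ball",r.x,len(X),np.median(abs(r.fun)),"TCP",a5["position"],"in tool",a5["orientation"].T@(r.x-a5["position"]))
c=r.x-[.597,0,.08];print("angle from ball",np.degrees(np.arctan2(c[2],-c[0])),np.hypot(c[0],c[2]))
m=robot.camera_model("side");p,d=robot.snapshot("side");np.savez("s15.npz",p=p,d=d)
E
```

```text
top -61.94573516495085 0.444076025514274 0.5897424618984244 z at hinge+.0042: 0.042240182931164716 rms 0.044754756679558784
ball [ 0.472  -0.217   0.1988] 1920 0.000322394094875598 TCP [ 0.4753 -0.2177  0.1595] in tool [-0.0032 -0.0005 -0.0393]
angle from ball 43.55208618169752 0.17248810967247588
```

Three measurements agree on about 43.5°: the lid plane by depth, the ball's fitted centre (172.5 mm from the hinge, as it should be), and the hinge line itself. The ball has shifted about 3 mm in the grip, so arm travel alone overestimates. (The top-camera fit is invalid because holes in its depth spoilt it.) Going on by the measured remainder, +14.4 mm in x and +13 mm in z.

Emit:
jog_arm(steps=[[0.0035, 0, -0.0035, 0, 0, 0], [0.007, 0, -0.0068, 0, 0, 0], [0.0105, 0, -0.01, 0, 0, 0], [0.0144, 0, -0.013, 0, 0, 0], [0.0144, 0, -0.013, 0, 0, 0], [0.0144, 0, -0.013, 0, 0, 0]])

```text
t: 19.4
position: [0.4902, -0.218, 0.1722]
orientation: [[0.999, -0.034, 0.002], [-0.034, -0.999, -0.001], [0.002, 0.001, -1.0]]
wrist_force: [7.0, 2.3, -11.5]
grip_width: 0.0207
```

```bash
cat > meas.py <<'E'
from cell import robot
from h import *
from scipy.optimize import least_squares
np.set_printoptions(precision=4,suppress=True)
def pts(m,d,u,v):
    n=cv2.undistortPoints(np.stack([u,v],1).astype(float)[:,None],K(m),m["dist"])[:,0]
    return m["position"]+(np.c_[n,np.ones(len(n))]*d[v,u][:,None])@m["attitude"].T
m=robot.camera_model("wrist");s=robot.read_state();p,d=robot.snapshot("wrist");cv2.imwrite("pics/wm_%.2f.png"%s["t"],p[:,:,::-1])
H,S,V=masks(p);k=(H>12)&(H<30)&(S>150)&(V>60);k[:290]=0;k[365:]=0;k[:,:280]=0;k[:,355:]=0
v,u=np.nonzero(cv2.erode(k.astype(np.uint8),np.ones((5,5))));X=pts(m,d,u,v)
r=least_squares(lambda c:np.linalg.norm(X-c,axis=1)-.012,X.mean(0)-[0,0,.01],loss="soft_l1",f_scale=.001)
c=r.x-[.597,0,.08]
print("t",s["t"],"TCP",s["position"],"F",s["wrist_force"],"w",s["grip_width"])
print("ball",r.x,"in tool",s["orientation"].T@(r.x-s["position"]),"ang",np.degrees(np.arctan2(c[2],-c[0])),"rad",np.hypot(c[0],c[2]))
c,n,a,N=lidplane(p,d,m,m["position"],m["attitude"]);print("plane",c,n,a,N)
k=((H<16)&(S>80)&(V<170)&(V>30)&(d>0)); k=cv2.erode(k.astype(np.uint8),np.ones((9,9)));n_,L,st,_=cv2.connectedComponentsWithStats(k);i=1+st[1:,4].argmax()
v,u=np.nonzero(L==i);X=pts(m,d,u,v);X=X[np.abs((X-c)@n)<.005];q=np.polyfit(X[:,0],X[:,2],1);print("line ang",np.degrees(np.arctan(-q[0])),"z at .601 (expect ~.0815)",np.polyval(q,.601))
E
python3 meas.py; python3 meas.py
```

```text
t 19.4 TCP [ 0.4902 -0.218   0.1722] F [  6.9641   2.2637 -11.4568] w 0.020749972068142233
ball [ 0.4848 -0.2173  0.211 ] in tool [-0.0054 -0.0005 -0.0388] ang 49.41607239943944 rad 0.17249986626868435
plane [ 0.5444 -0.2196  0.1471] [ 0.7597 -0.0186  0.65  ] 49.46078515299948 37971
line ang 49.34480680675032 z at .601 (expect ~.0815) 0.08117042582747147
t 19.45 TCP [ 0.4902 -0.218   0.1722] F [  7.2943   1.3129 -11.0616] w 0.020911917945523755
ball [ 0.4848 -0.2173  0.211 ] in tool [-0.0053 -0.0005 -0.0388] ang 49.40581345779363 rad 0.17246136319970476
plane [ 0.5439 -0.219   0.1477] [ 0.7596 -0.0185  0.6501] 49.448417623683206 39772
line ang 49.329234009702624 z at .601 (expect ~.0815) 0.08122036423883527
```

Emit:
jog_arm(steps=[[0.0008, 0, -0.0007, 0, 0, 0], [0.0015, 0, -0.0013, 0, 0, 0], [0.0015, 0, -0.0013, 0, 0, 0], [0.0015, 0, -0.0013, 0, 0, 0]])

```text
t: 20.0
position: [0.4917, -0.218, 0.1734]
orientation: [[0.999, -0.034, 0.002], [-0.034, -0.999, -0.001], [0.002, 0.001, -1.0]]
wrist_force: [5.2, 1.3, -9.0]
grip_width: 0.0206
```

```bash
python3 meas.py
```

```text
t 20.0 TCP [ 0.4917 -0.218   0.1734] F [ 5.1508  1.3393 -8.9958] w 0.020640567895394726
ball [ 0.4863 -0.2173  0.2123] in tool [-0.0054 -0.0005 -0.0389] ang 50.07051008292838 rad 0.1725060133625388
plane [ 0.5445 -0.2184  0.1484] [ 0.7671 -0.0186  0.6413] 50.112330160353395 38503
line ang 49.99989835882197 z at .601 (expect ~.0815) 0.0811496147877313
```

Emit:
jog_arm(steps=[[0, 0, 0, 0, 0, 0], [0, 0, 0, 0, 0, 0], [0, 0, 0, 0, 0, 0], [0, 0, 0, 0, 0, 0], [0, 0, 0, 0, 0, 0], [0, 0, 0, 0, 0, 0], [0, 0, 0, 0, 0, 0], [0, 0, 0, 0, 0, 0]])

```text
t: 21.05
position: [0.4917, -0.218, 0.1734]
orientation: [[0.999, -0.034, 0.002], [-0.034, -0.999, -0.001], [0.002, 0.001, -1.0]]
wrist_force: [4.2, 1.3, -8.8]
grip_width: 0.0208
```

```bash
python3 meas.py
```

```text
t 21.05 TCP [ 0.4917 -0.218   0.1734] F [ 4.2161  1.2654 -8.7695] w 0.020842385071406774
ball [ 0.4863 -0.2173  0.2123] in tool [-0.0054 -0.0005 -0.0389] ang 50.0634591121035 rad 0.17248225308621337
plane [ 0.544  -0.2166  0.1491] [ 0.767  -0.0188  0.6414] 50.10213980510384 36485
line ang 49.98558035193022 z at .601 (expect ~.0815) 0.0812198574964813
```

Steady at 50.0–50.1° for a full second. One last look at the susan before handing in.

```bash
python3 - <<'E'
from cell import robot
from h import *
p,_=robot.snapshot("top");o=np.load("top0.npz")["p"]
cv2.imwrite("pics/tf.png",np.hstack([cv2.resize(q[150:330,140:320,::-1],None,fx=2.2,fy=2.2) for q in(o,p)]))
p,_=robot.snapshot("side");cv2.imwrite("pics/sf.png",p[:,:,::-1])
E
```

```text
(no output)
```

View pics/tf.png

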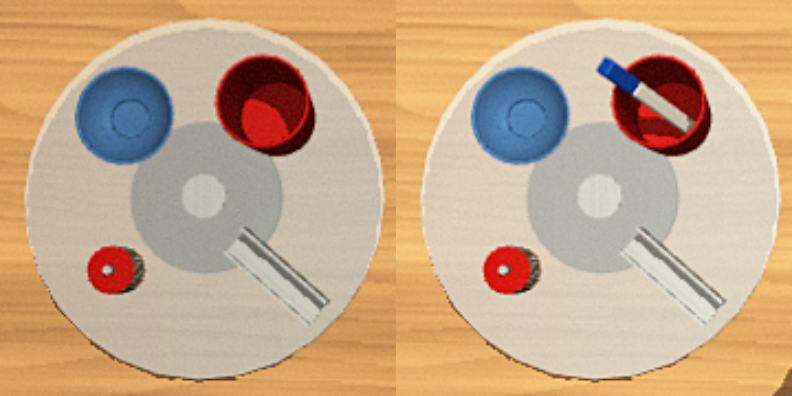

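View pics/sf.png

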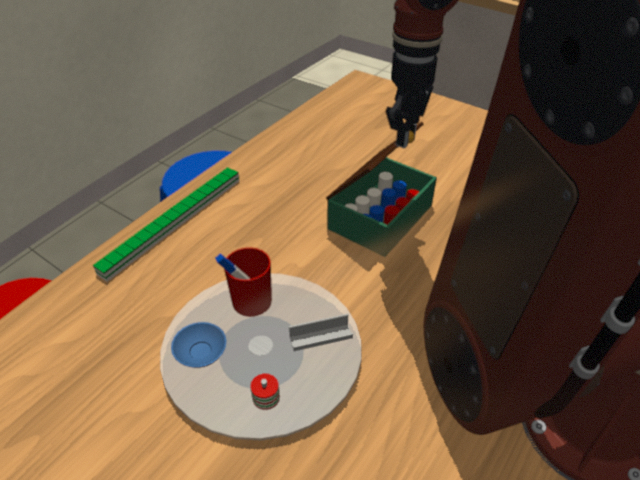

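The before/after pair shows the dish, chips, rack and cup in the same places, with the marker in the standing cup. The side view shows the lid held open by the gripper at (405,135).

```bash
python3 -c "
from cell import robot
print(robot.job_done())"
```

```text
the job is handed in; nothing more can be done
None
```

I stood the marker in the red dice cup and let go of it, then lifted the chip box lid to 50°. I handed the job in at about 21 s with the gripper still holding the knob.

**Last checks:**
- **Lid:** the lid plane, the fitted knob centre and the lid's slope line all gave 50.0–50.1°, unchanged after a one-second hold. The wrist force was about 10 N.
- **Marker and susan:** the marker rests leaning in the upright cup. The dish, chip stack, tile rack and cup show no visible movement from the first picture.

**What failed or disagreed:**
- **First grasp:** it closed on nothing, just above the marker. Wrist-camera depth put the real fingertips about 28 mm behind the reported TCP; I used that figure from then on.
- **First tilt:** it ran into the limit of joint 4 before reaching the pose, so I tilted the marker from another direction.
- **Lid angle from arm travel:** this read 1.4–2° too high because the knob slid about 5 mm in the grip. I set the final angle from the camera measurements.
- **Top-camera lid fit:** bad depth readings spoilt this one check of the lid, so I discarded it.

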